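# Load the sloping sample dock: cold plate under, tube cassette on top

## Robot

A 6-joint arm with a two-finger parallel gripper is mounted at the origin on the work surface. World frame = base frame: x ahead of the robot, y to its left, z up, the work surface at z = 0. Lengths are in m, angles in rad, forces in N, time in s.
With the tool pointing down it reaches from about 0.35 to 0.775 m from the base axis. Payload 7.3 kg.
Tool frame: the origin (TCP) lies midway between the tips of the shut fingers; the grasp point (between the pads) lies 19 mm behind it; z points along the fingers, y is the direction in which the jaws open and shut (so a half turn about z gives the same grasp; the last joint's range is limited). The gripper opens to 92 mm and grips with 3 to 60 N. Pads are 19 mm wide; open, the fingers measure 130 mm over their backs; the gripper's body (75 mm by 190 mm) begins 47 mm behind the grasp point.
Start: joints at [1.053, 0.342, 1.524, -0, 1.275, -0.146], TCP at [0.191, 0.489, 0.227] pointing down, gripper open.
Joint ranges: [-2.53, 2.53], [-0.77, 2.02], [0.04, 2.7], [-1, 4.14], [0.28, 2.66], [-3.11, 3.11]. Speed limits (rad/s): [2.57, 2.57, 3.14, 3.14, 3.14, 3.14].

## Interface

Orientations are given as [roll, pitch, yaw] about the fixed x, y, z axes, in that order (R = Rz(yaw) Ry(pitch) Rx(roll)).
In Python, from cell import robot, imaging gives the robot as it stands. The module is installed in compiled form; this text tells all that it offers.
- The arm moves only by the tool send_rows, never from a script. Its argument "plan" is a list of rows, each a list of 3 entries, a list of its own where there are three numbers: the shift along the world's x, y, z in m, then the turn, a rotation vector about the world's x, y, z in rad, then the closure in counts, from 0 (fully open) to 255 (shut). A call has 1 to 20 rows; each row shifts and turns the commanded pose from where the row before left it; what a row does not reach is not made up. A row lasts 1/10 s, in which the tool goes at most 50 mm and 8.59 degrees, less where a joint would pass 70% of its speed; a pose out of reach is approached as far as the arm can. A call is refused whole if a number of a shift passes 0.05 or a number of a turn 0.15, either way. A call with a gripper value outside its range is refused whole. The fingers move at their own pace and stop on an object; "newtons" is the grip in N (left out, the last holds). Time passes only in rows, so rows that do not move let the fingers close. It gives the time, the measured TCP pose, the force and the opening at its end, in the units of the state.
- robot.observe(): the state, without advancing time (a new reading comes with each control period).
- imaging.read_camera(name): name is "scene" or "top" or "wrist"; returns a dict with "pixels" (384x512x3 uint8, red, green, blue), "fx", "fy", "cx", "cy" (pixels), "world_from_camera" (4x4, takes a point from camera to world coordinates). Camera axes: x right, y down, z forward; pixel columns grow to the right and rows downward; lengths in m; the calibration is good to about 2 mm. A picture is of the moment at which its call begins. There is no depth.
- robot.hand_in(): hands the job in, once; it reports no verdict.
The state is a dict: "time": time; "qpos": joint angles; "qvel": joint speeds; "joint_efforts": joint torques, N m; "tool_pos": TCP position; "tool_rot": TCP orientation; "contact_force": force on the tool from outside, world axes, zero at the start; "torque": the same for the moment, N m; "opening": finger opening in m.
Only numpy, scipy, OpenCV 4.12 (cv2) and the standard library are available. Lean on these libraries where they do the work, as an engineer would, in place of code of your own. Each camera call takes 0.05 s, during which the arm holds its last target.

## Task

Load the sloping cooling dock in the right order: first lay the blue cold plate flat on the dock's metal floor, inside its white guides, then lay the white cassette with the purple-capped tubes flat on top of the plate, inside the same guides. Set each one down flat on what is below it before you let go of it, keep the tubes from tipping over, and leave the bottle, the blue drop, the tape roll, the green box and the steel bowl where they stand.

Things in the scene. Friction and masses are not known exactly. Their poses are not given: they have to be found in the camera images.
- deck: Metal floor (100 x 150 mm) of the fixed dock, sloped 30 degrees, low edge to the robot. Origin: centre of its upper face, 60 mm above the table; x straight up the slope, y level across it, z out of the slope. White guides 32 mm high enclose a bay 62 (x) by 128 mm (y): walls at both y ends; on the x sides only corner pieces (|y| 44 to 70 mm), the middle 88 mm left open for fingers.
- cold_plate: Blue hard-shell cold plate, a slab 54 (x) x 120 (y) x 20 mm (z), about 0.3 kg, lying on the table. Origin at the centre of its underside, z up. Can be gripped across its 54 mm width (x). In the dock its x lies along the deck's x, either way round, with 4 mm play on each side.
- cassette: White block 54 (x) x 120 (y) x 26 mm (z) with ten fixed purple-capped tubes in two rows on it, up to 60 mm above its underside and at least 7 mm in from the long sides; about 0.25 kg. Origin at the centre of its underside, z up to the caps. Can be gripped across the block's 54 mm width (x). In the dock its x lies along the deck's x, either way round, 4 mm play each side.
- bottle: Bystander: white bottle with dark blue band, 64 mm diameter, 170 mm tall; origin at the centre of its underside.
- drop: Bystander: dark blue drop-shaped piece, 74 mm diameter, 96 mm tall; origin at the centre of its underside.
- tape: Bystander: roll of paper tape lying flat, 64 mm diameter, 22 mm high; origin at the centre of its underside.
- gauze: Bystander: green box 70 (x) x 100 (y) x 35 mm; origin at the centre of its underside.
- bowl: Bystander: steel bowl, 90 mm diameter, 40 mm high; origin at the centre of its underside.

How it is judged:
By the outcome, as a careful person would: the job done as asked, in the order asked, and still so for the second after the job is handed in, with the robot touching nothing.
It also fails if it takes over 54 s, if anything falls off the work surface, if the arm or the gripper's body presses on something with over 40 N, if the wrist force passes 120 N, or if a joint passes its speed limit or range.

## Working session

There is one attempt and no reset: what is moved stays moved. The work goes in short steps, Python scripts to look and compute and a tool call to move; the robot and the scene stay as the last step left them, time stands still between calls to the robot, and variables do not carry over. Pictures are saved under pics/ and viewed, and the job is handed in when it is done.

Besides the shell and the picture viewer there is one more tool, called after "Request:" in YAML: its name, and indented under it one key for each argument. send_rows: Moves the arm, as the interface text tells. Its arguments: {"type":"object","properties":{"plan":{"type":"array"},"newtons":{"type":"number"}},"required":["plan"]}

```bash
mkdir -p pics; python3 - <<'E'
from cell import robot, imaging
import cv2,pickle
d={}
for n in ["scene","top","wrist"]:
    c=imaging.read_camera(n); d[n]=c
    cv2.imwrite(f"pics/{n}0.png",c["pixels"][:,:,::-1]); print(n,c["fx"],c["cx"],c["cy"],c["world_from_camera"].round(3).tolist())
pickle.dump(d,open("c0.pkl","wb"))
print(robot.observe())
E
```

```text
scene 402.1992157997959 255.15394677163886 190.64341567056584 [[0.179, 0.654, -0.735, 1.392], [0.984, -0.125, 0.128, -0.149], [-0.008, -0.746, -0.666, 0.818], [0.0, 0.0, 0.0, 1.0]]
top 370.68382768629664 254.88576862783594 190.3975834135038 [[-0.002, -0.99, 0.143, 0.441], [-1.0, 0.003, 0.005, -0.016], [-0.005, -0.143, -0.99, 0.906], [0.0, 0.0, 0.0, 1.0]]
wrist 342.5418202221518 253.38044655170742 194.73141177786206 [[0.363, 0.89, 0.276, 0.116], [0.932, -0.347, -0.108, 0.518], [-0.001, 0.296, -0.955, 0.384], [0.0, 0.0, 0.0, 1.0]]
{'time': 0.15, 'qpos': array([ 1.05300167e+00,  3.42560281e-01,  1.52476571e+00,  1.89026548e-05,
        1.27539885e+00, -1.45967286e-01]), 'qvel': array([-0.00061722, -0.00174945, -0.00404335, -0.00029947,  0.00104056,
        0.00071151]), 'joint_efforts': array([ 1.19327862e-03, -4.31473196e+01, -2.44354016e+01,  7.18320441e-02,
        5.37805923e-02, -8.38182336e-05]), 'tool_pos': array([0.1905552 , 0.48888623, 0.22621699]), 'tool_rot': array([-3.14047514e+00, -1.82561528e-04,  2.76975967e+00]), 'contact_force': array([-0.38525684,  0.52021873, -0.22589726]), 'torque': array([ 0.02247961, -0.02294684,  0.0151503 ]), 'opening': 0.09179129881497435}
```

View pics/top0.png

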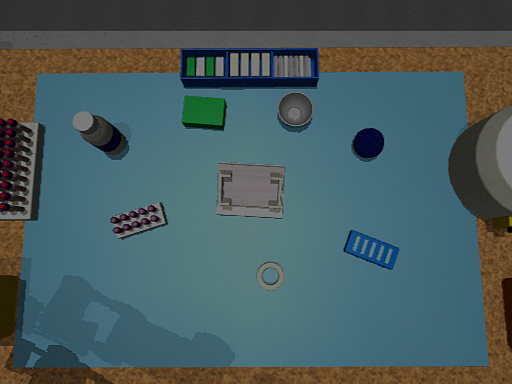

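View pics/scene0.png

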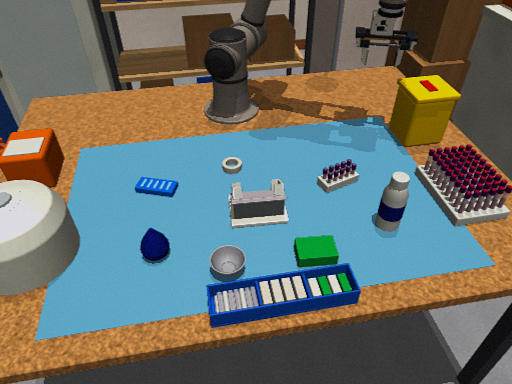

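View pics/wrist0.png

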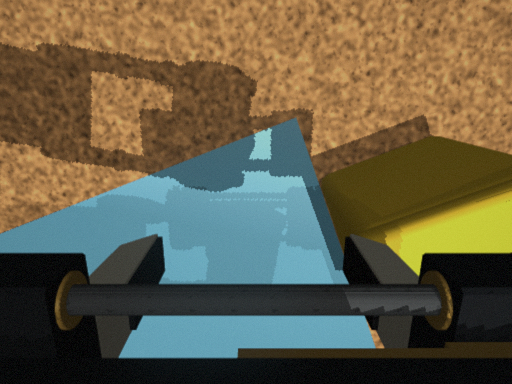

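```bash
cat > h.py <<'E'
import numpy as np,cv2
def ray(c,u,v,z):
    T=c["world_from_camera"]; d=T[:3,:3]@np.array([(u-c["cx"])/c["fx"],(v-c["cy"])/c["fy"],1]); o=T[:3,3]
    return o+d*(z-o[2])/d[2]
def proj(c,P):
    T=c["world_from_camera"]; q=(np.atleast_2d(P)-T[:3,3])@T[:3,:3]
    return np.c_[q[:,0]/q[:,2]*c["fx"]+c["cx"],q[:,1]/q[:,2]*c["fy"]+c["cy"]]
def tri(obs):
    A=[];b=[]
    for c,u,v in obs:
        T=c["world_from_camera"]; d=T[:3,:3]@np.array([(u-c["cx"])/c["fx"],(v-c["cy"])/c["fy"],1]); d/=np.linalg.norm(d)
        M=np.eye(3)-np.outer(d,d); A.append(M); b.append(M@T[:3,3])
    x,r,_,_=np.linalg.lstsq(np.vstack(A),np.hstack(b),rcond=None); return x
def crop(c,x0,y0,x1,y1,k,fn):
    cv2.imwrite(fn,cv2.resize(c["pixels"][y0:y1,x0:x1,::-1],None,fx=k,fy=k,interpolation=cv2.INTER_CUBIC))
E
python3 - <<'E'
import pickle; from h import *
d=pickle.load(open("c0.pkl","rb"))
t=d["top"];s=d["scene"]
crop(t,205,150,300,230,8,"pics/tdock.png")
crop(s,215,165,305,240,8,"pics/sdock.png")
hsv=cv2.cvtColor(t["pixels"],cv2.COLOR_RGB2HSV)
print(hsv[240,372],hsv[250,360],hsv[300,300])
m=cv2.inRange(hsv,(100,190,110),(125,255,255)); m[:, :330]=0; m[:220]=0
m=cv2.morphologyEx(m,cv2.MORPH_CLOSE,np.ones((7,7)))
cs,_=cv2.findContours(m,cv2.RETR_EXTERNAL,cv2.CHAIN_APPROX_NONE)
c=max(cs,key=cv2.contourArea); print(cv2.minAreaRect(c),cv2.contourArea(c))
P=np.array([ray(t,u,v,0.02)[:2] for u,v in c[:,0]]).astype(np.float32)
print("plate",cv2.minAreaRect(P),cv2.boxPoints(cv2.minAreaRect(P)).round(3).tolist())
m=cv2.inRange(hsv,(0,0,100),(180,70,255)); m[:,:100]=0;m[:,175:]=0;m[:195]=0;m[250:]=0
cv2.imwrite("pics/cm.png",cv2.resize(np.hstack([m[190:250,95:180]]),None,fx=6,fy=6))
crop(t,95,190,180,250,8,"pics/tcas.png")
E
```

```text
[105 224 130] [105 255  89] [ 94  87 126]
((371.8743896484375, 249.53103637695312), (50.85870361328125, 21.687559127807617), 21.124717712402344) 1025.0
plate ((0.4280090630054474, -0.2863929271697998), (0.11630330234766006, 0.05119010806083679), 68.52029418945312) [[0.382999986410141, -0.3310000002384186], [0.4309999942779541, -0.3499999940395355], [0.4729999899864197, -0.24199999868869781], [0.42500001192092896, -0.22300000488758087]]
```

View pics/tdock.png

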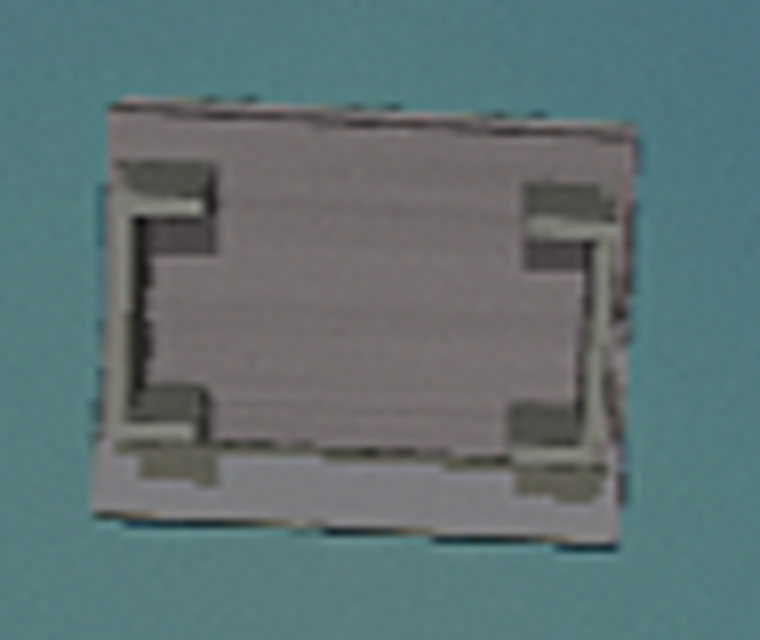

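View pics/sdock.png

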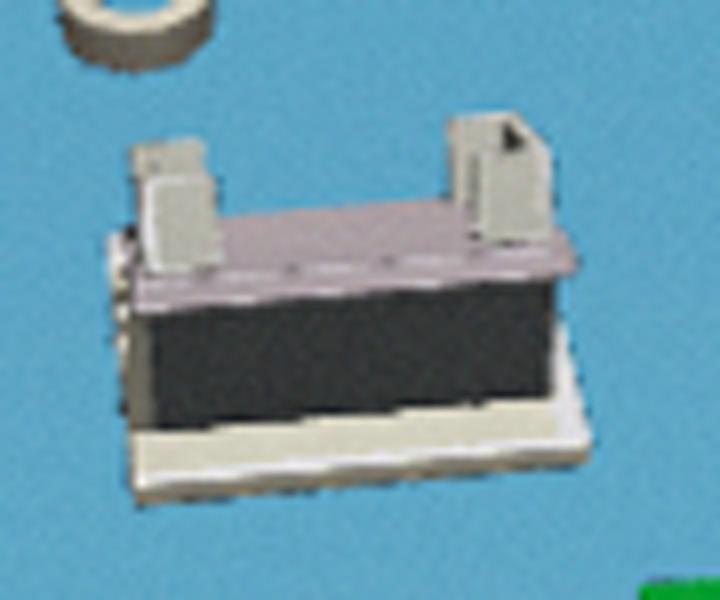

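View pics/tcas.png

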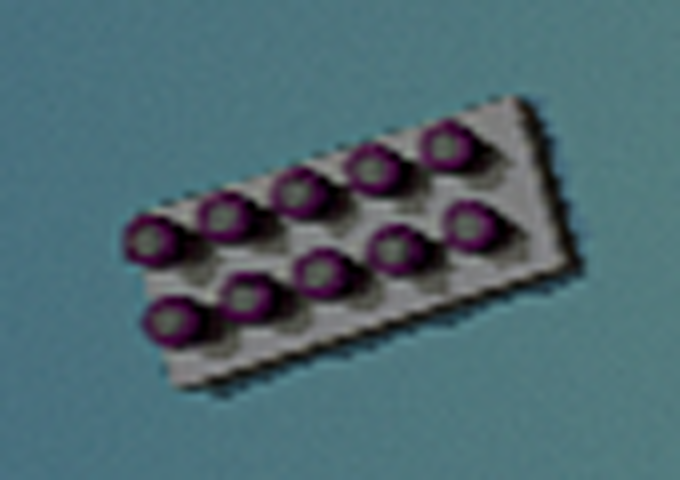

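```bash
python3 - <<'E'
import pickle; from h import *
d=pickle.load(open("c0.pkl","rb"))
t=d["top"];s=d["scene"]
T=lambda u,v,z:ray(t,205+u/8-.44,150+v/8-.44,z)
S=lambda u,v:(s,215+u/8-.44,165+v/8-.44)
a=T(110,102,.085);b=T(635,125,.085);print("top edge",a,b,(a+b)/2,np.hypot(*(a-b)[:2]),np.degrees(np.arctan2(-(a-b)[0],(a-b)[1])))
a=T(92,515,.0);b=T(618,547,.0);print("base low",a,b,np.hypot(*(a-b)[:2]),np.degrees(np.arctan2(-(a-b)[0],(a-b)[1])))
Tt=lambda u,v:(t,205+u/8-.44,150+v/8-.44)
print("tri top edge left(+y)",tri([Tt(110,102),S(575,268)]),"right",tri([Tt(635,125),S(140,308)]))
C=lambda u,v,z:ray(t,95+u/8-.44,190+v/8-.44,z)
for p in [(520,97),(568,268),(182,387),(145,205)]: print("cas",C(*p,.026))
caps=np.array([C(*p,.058) for p in [(150,240),(227,217),(302,193),(375,169),(448,146),(175,321),(248,297),(324,272),(398,249),(472,226)]])
print(caps.mean(0),caps[4]-caps[0],np.degrees(np.arctan2(-(caps[0]-caps[4])[0],(caps[0]-caps[4])[1])), caps[9]-caps[4])
E
```

```text
top edge [0.6243184 0.0706048 0.085    ] [ 0.61715659 -0.07773722  0.085     ] [ 0.62073749 -0.00356621  0.085     ] 0.14851479569838677 -2.7640399793393122
base low [0.51423451 0.08358616 0.        ] [ 0.50400874 -0.07714198  0.        ] 0.161053096436472 -3.640338735617731
tri top edge left(+y) [0.62499351 0.07048378 0.08158725] right [ 0.61777177 -0.07724451  0.08253371]
cas [0.54183168 0.21623024 0.026     ]
cas [0.49081129 0.20022716 0.026     ]
cas [0.45610738 0.31305512 0.026     ]
cas [0.50984398 0.32681655 0.026     ]
[0.49922676 0.26601997 0.058     ] [ 0.02675047 -0.08437596  0.        ] 17.590644211219193 [-0.02299772 -0.00775191  0.        ]
```

Request:
send_rows:
  plan:
    - [[0.027,-0.0385,0.0045],[0,0,-0.0894],0]
    - [[0.027,-0.0385,0.0045],[0,0,-0.0894],0]
    - [[0.027,-0.0385,0.0045],[0,0,-0.0894],0]
    - [[0.027,-0.0385,0.0045],[0,0,-0.0894],0]
    - [[0.027,-0.0385,0.0045],[0,0,-0.0894],0]
    - [[0.027,-0.0385,0.0045],[0,0,-0.0894],0]
    - [[0.027,-0.0385,0.0045],[0,0,-0.0894],0]
    - [[0.027,-0.0385,0.0045],[0,0,-0.0894],0]
    - [[0.027,-0.0385,0.0045],[0,0,-0.0894],0]
    - [[0.027,-0.0385,0.0045],[0,0,-0.0894],0]
    - [[0.027,-0.0385,0.0045],[0,0,-0.0894],0]
    - [[0.027,-0.0385,0.0045],[0,0,-0.0894],0]
    - [[0.027,-0.0385,0.0045],[0,0,-0.0894],0]
    - [[0.027,-0.0385,0.0045],[0,0,-0.0894],0]
    - [[0,0,0],[0,0,0],0]
    - [[0,0,0],[0,0,0],0]
  newtons: 40

```text
time: 1.75
tool_pos: [0.5686, -0.0505, 0.2888]
tool_rot: [-3.14, -0.001, 1.517]
contact_force: [-0.2, 0.9, -0.7]
opening: 0.092
```

```bash
cat > look.py <<'E'
import sys,pickle,cv2
from cell import robot, imaging
n,fn=sys.argv[1:3]
c=imaging.read_camera(n); cv2.imwrite(f"pics/{fn}.png",c["pixels"][:,:,::-1]); pickle.dump(c,open(fn+".pkl","wb"))
o=robot.observe(); print(o["time"],o["tool_pos"].round(4),o["tool_rot"].round(4),o["contact_force"].round(1),o["opening"])
E
python3 look.py wrist w1
```

```text
1.8 [ 0.5682 -0.0495  0.2891] [-3.1401e+00 -7.0000e-04  1.5186e+00] [ 0.5 -0.9 -0.5] 0.09168332854646911
```

View pics/w1.png

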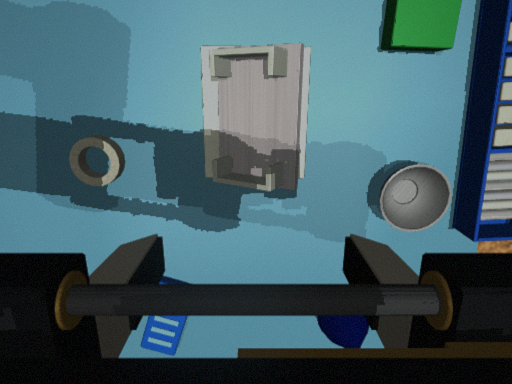

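```bash
python3 - <<'E'
import pickle; from h import *
crop(pickle.load(open("w1.pkl","rb")),190,30,325,200,4.5,"pics/w1d.png") if 0 else crop(pickle.load(open("w1.pkl","rb")),190,35,325,200,4,"pics/w1d.png")
E
```

```text
(no output)
```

View pics/w1d.png

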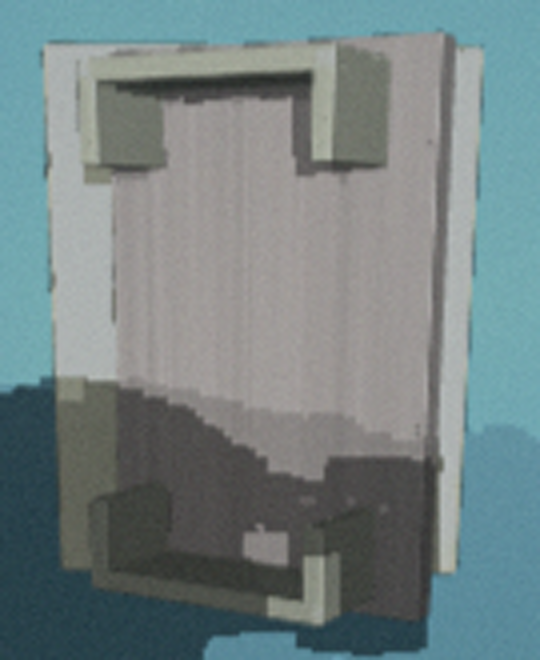

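```bash
python3 - <<'E'
import pickle; from h import *
from scipy.optimize import least_squares
from scipy.spatial.transform import Rotation as Ro
d=pickle.load(open("c0.pkl","rb"));w=pickle.load(open("w1.pkl","rb"))
W=[((445,35),(50,75,0)),((424,619),(50,-75,0)),((82,62),(-37,70,32)),((97,82),(-31,64,32)),((312,72),(31,64,32)),((335,45),(37,70,32)),((91,584),(-37,-70,32)),((109,552),(-31,-64,32)),((306,553),(31,-64,32)),((326,625),(37,-70,32))]
obs=[(w,(190+u/4-.38,35+v/4-.38),np.array(p)/1e3,1) for (u,v),p in W]
def add(c,x0,y0,L):
    for (u,v),p in L: obs.append((c,(x0+u/8-.44,y0+v/8-.44),np.array(p)/1e3,1))
add(d["top"],205,150,[((110,102),(50,75,0)),((635,125),(50,-75,0))])
add(d["scene"],215,165,[((575,268),(50,75,0)),((140,308),(50,-75,0))])
def f(p,sub=None):
    R=Ro.from_euler("ZY",[p[3],-p[4]]).as_matrix()
    return np.concatenate([(proj(c,R@P+p[:3])[0]-uv) for c,uv,P,k in obs])
for fixed in (1,0):
    g=(lambda p:f([p[0],p[1],.06,p[2],np.pi/6])) if fixed else (lambda p:f(p))
    r=least_squares(g,[.577,0,-.05] if fixed else [.577,0,.06,-.05,.52],loss="soft_l1")
    print(r.x.round(4),np.degrees(r.x[2:]).round(2)); print(g(r.x).reshape(-1,2).round(1).tolist())
E
```

```text
[ 0.5742 -0.0013 -0.0579] [-3.32]
[[0.2, -1.5], [-0.7, 0.8], [-1.0, -1.3], [0.2, -0.2], [0.5, -0.6], [0.7, -1.3], [0.9, 1.1], [0.6, 4.7], [-0.0, 12.0], [-0.0, 0.4], [-0.2, 1.1], [0.5, 1.8], [0.1, -1.8], [-1.1, -1.8]]
[ 0.5741 -0.0014  0.0545 -0.059   0.52  ] [ 3.12 -3.38 29.79]
[[-0.5, -0.6], [-1.4, -0.5], [-0.4, -0.7], [0.8, 0.3], [0.5, 0.1], [0.5, -0.4], [1.3, -0.0], [0.9, 3.6], [-0.2, 10.7], [-0.3, -1.0], [0.1, 1.6], [0.3, 2.3], [0.0, -0.2], [-1.0, -0.3]]
```

Request:
send_rows:
  plan:
    - [[-0.0217,-0.04,-0.0038],[0,0,-0.04],0]
    - [[-0.0217,-0.04,-0.0038],[0,0,-0.04],0]
    - [[-0.0217,-0.04,-0.0038],[0,0,-0.04],0]
    - [[-0.0217,-0.04,-0.0038],[0,0,-0.04],0]
    - [[-0.0217,-0.04,-0.0038],[0,0,-0.04],0]
    - [[-0.0217,-0.04,-0.0038],[0,0,-0.04],0]
    - [[-0.0217,-0.04,-0.0038],[0,0,-0.04],0]
    - [[-0.0217,-0.04,-0.0038],[0,0,-0.04],0]
    - [[0,0,0],[0,0,0],0]
    - [[0,0,0],[0,0,0],0]

```text
time: 2.8
tool_pos: [0.3949, -0.3688, 0.2593]
tool_rot: [-3.141, -0.001, 1.198]
contact_force: [-0.7, 0.2, -0.1]
opening: 0.0919
```

```bash
python3 look.py wrist w2
```

```text
2.85 [ 0.3955 -0.3683  0.2595] [ 3.1415e+00 -8.0000e-04  1.1999e+00] [ 0.3  0.7 -0.2] 0.0917505138455065
```

View pics/w2.png

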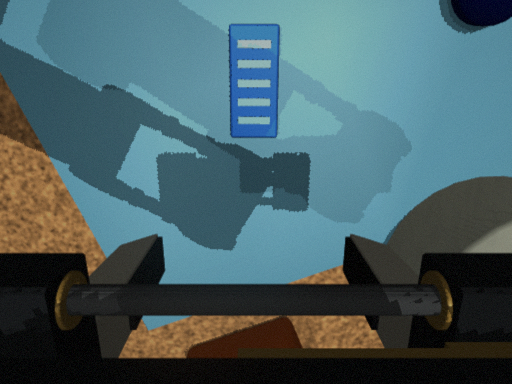

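```bash
python3 - <<'E'
import pickle; from h import *
w=pickle.load(open("w2.pkl","rb"))
hsv=cv2.cvtColor(w["pixels"],cv2.COLOR_RGB2HSV)
m=cv2.inRange(hsv,(102,150,60),(125,255,255)); m[:,:200]=0;m[:,310:]=0;m[150:]=0
m=cv2.morphologyEx(m,cv2.MORPH_CLOSE,np.ones((9,9)))
cs,_=cv2.findContours(m,cv2.RETR_EXTERNAL,cv2.CHAIN_APPROX_NONE)
c=max(cs,key=cv2.contourArea); print(cv2.boundingRect(c))
P=np.array([ray(w,u,v,0.02)[:2] for u,v in c[:,0]]).astype(np.float32)
r=cv2.minAreaRect(P);print(r)
b=cv2.boxPoints(r);print(b)
crop(w,200,5,310,150,4,"pics/w2p.png")
E
```

```text
(229, 24, 50, 114)
((0.4270586371421814, -0.28805282711982727), (0.11818929761648178, 0.05344768241047859), 68.59832763671875)
[[ 0.38061368 -0.33332098]
 [ 0.43037587 -0.35282427]
 [ 0.4735036  -0.24278468]
 [ 0.4237414  -0.22328138]]
```

View pics/w2p.png

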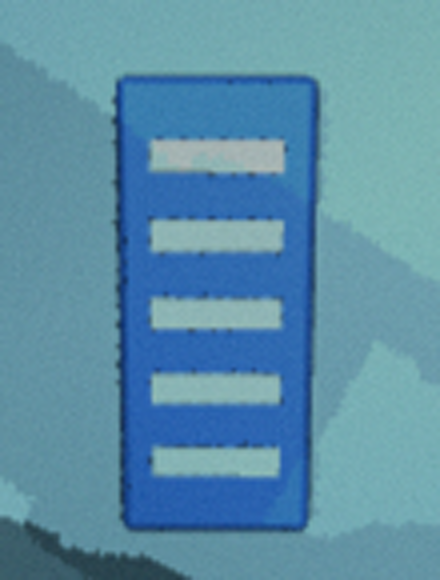

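Request:
send_rows:
  plan:
    - [[0.008,0.0202,-0.035],[0,0,0],0]
    - [[0.008,0.0202,-0.035],[0,0,0],0]
    - [[0.008,0.0202,-0.035],[0,0,0],0]
    - [[0.008,0.0202,-0.035],[0,0,0],0]
    - [[0,0,-0.03],[0,0,0],0]
    - [[0,0,-0.03],[0,0,0],0]
    - [[0,0,-0.03],[0,0,0],0]
    - [[0,0,-0.012],[0,0,0],0]
    - [[0,0,-0.012],[0,0,0],0]
    - [[0,0,0],[0,0,0],0]
    - [[0,0,0],[0,0,0],0]

```text
time: 3.95
tool_pos: [0.4278, -0.2892, 0.0062]
tool_rot: [3.14, 0.0, 1.199]
contact_force: [0.3, -0.3, 0.2]
opening: 0.0921
```

Request:
send_rows:
  plan:
    - [[-0.0005,0.0015,-0.002],[0,0,0],0]
    - [[0,0,0],[0,0,0],100]
    - [[0,0,0],[0,0,0],200]
    - [[0,0,0],[0,0,0],255]
    - [[0,0,0],[0,0,0],255]
    - [[0,0,0],[0,0,0],255]
    - [[0,0,0],[0,0,0],255]
    - [[0,0,0],[0,0,0],255]
  newtons: 40

```text
time: 4.75
tool_pos: [0.4266, -0.2876, 0.0034]
tool_rot: [3.141, 0.0, 1.198]
contact_force: [0.2, -0.2, 0.4]
opening: 0.0539
```

```bash
python3 look.py wrist w3
```

```text
4.8 [ 0.4267 -0.2876  0.0034] [3.1414e+00 1.0000e-04 1.1982e+00] [ 0.3 -0.6  0.6] 0.05359319581881896
```

View pics/w3.png

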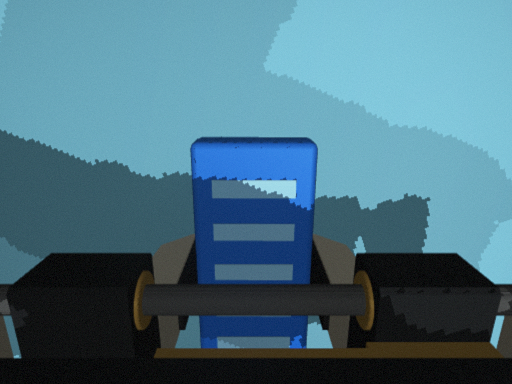

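```bash
cat > tgt.py <<'E'
import numpy as np
from scipy.spatial.transform import Rotation as Ro
DC=np.array([0.5742,-0.0013,0.060]); DY=-0.0585
RD=Ro.from_euler("ZY",[DY,-np.pi/6])
RT=RD*Ro.from_euler("ZX",[np.pi/2,np.pi])   # tool in deck
def go(pos,rot,local):
    """local: wanted TCP in deck frame (m)"""
    R=Ro.from_euler("xyz",rot)
    return DC+RD.apply(local)-pos,(RT*R.inv()).as_rotvec()
E
python3 - <<'E'
import pickle; from h import *; from tgt import *
w=pickle.load(open("w3.pkl","rb"))
R=Ro.from_euler("xyz",[3.141,0,1.198]); p=np.array([.4267,-.2876,.0034])
for u in (205,254,303):
  for z in (.02,.0185): print(R.inv().apply(ray(w,u,138.5,z)-p).round(4))
print(RD.as_matrix().round(3)); print(RT.as_matrix().round(3))
for l in ([0,0,.10],[0,0,.0034]): 
  a,b=go(p,[3.141,0,1.198],l); print(a.round(4),b.round(4),np.linalg.norm(a),np.linalg.norm(b))
E
```

```text
[ 0.0612 -0.0194 -0.0166]
[ 0.061  -0.0197 -0.0151]
[ 0.0612  0.0006 -0.0166]
[ 0.061   0.0006 -0.0151]
[ 0.0612  0.0207 -0.0166]
[ 0.061   0.0209 -0.0151]
[[ 0.865  0.058 -0.499]
 [-0.051  0.998  0.029]
 [ 0.5   -0.     0.866]]
[[ 0.058  0.865  0.499]
 [ 0.998 -0.051 -0.029]
 [ 0.     0.5   -0.866]]
[0.0976 0.2892 0.1432] [-0.1124 -0.513   0.3071] 0.3371647065390533 0.6083188996632204
[0.1458 0.2864 0.0595] [-0.1124 -0.513   0.3071] 0.32684651801328596 0.6083188996632204
```

Request:
send_rows:
  plan:
    - [[0,0,0.03],[0,0,0],255]
    - [[0,0,0.045],[0,0,0],255]
    - [[0,0,0.045],[0,0,0],255]
    - [[0.0122,0.036,0.003],[-0.014,-0.0641,0.0384],255]
    - [[0.0122,0.036,0.003],[-0.014,-0.0641,0.0384],255]
    - [[0.0122,0.036,0.003],[-0.014,-0.0641,0.0384],255]
    - [[0.0122,0.036,0.003],[-0.014,-0.0641,0.0384],255]
    - [[0.0122,0.036,0.003],[-0.014,-0.0641,0.0384],255]
    - [[0.0122,0.036,0.003],[-0.014,-0.0641,0.0384],255]
    - [[0.0122,0.036,0.003],[-0.014,-0.0641,0.0384],255]
    - [[0.0122,0.036,0.003],[-0.014,-0.0641,0.0384],255]
    - [[0,0,0],[0,0,0],255]
    - [[0,0,0],[0,0,0],255]
    - [[0,0,0],[0,0,0],255]

```text
time: 6.2
tool_pos: [0.5242, -0.0001, 0.1472]
tool_rot: [2.619, -0.0, 1.512]
contact_force: [-0.1, -0.2, -1.8]
opening: 0.0536
```

```bash
python3 look.py wrist w4; python3 look.py scene s4; python3 - <<'E'
from cell import robot
from tgt import *
o=robot.observe(); R=Ro.from_euler("xyz",o["tool_rot"])
print("local",RD.inv().apply(o["tool_pos"]-DC).round(4),"rot err",(RT*R.inv()).as_rotvec().round(4),o["qpos"].round(3))
for l in ([0,-.001,.05],[0,-.001,.0034]): print(go(o["tool_pos"],o["tool_rot"],l)[0].round(4))
from h import *; import pickle
crop(pickle.load(open("s4.pkl","rb")),180,100,340,240,5,"pics/s4c.png")
E
```

```text
6.25 [ 5.243e-01 -5.000e-04  1.473e-01] [ 2.6192e+00 -2.0000e-04  1.5112e+00] [ 0.3  1.1 -2.1] 0.053714814897945176
6.3 [ 0.5243 -0.0006  0.1473] [ 2.6191e+00 -2.0000e-04  1.5109e+00] [ 0.1  0.2 -1.5] 0.05368429097809691
local [ 0.0005 -0.0022  0.1005] rot err [-0.0002 -0.0011  0.0014] [-0.186  0.224  2.099  0.211  0.305 -0.311]
[ 0.0249 -0.0002 -0.044 ]
[ 0.0481 -0.0016 -0.0844]
```

View pics/w4.png

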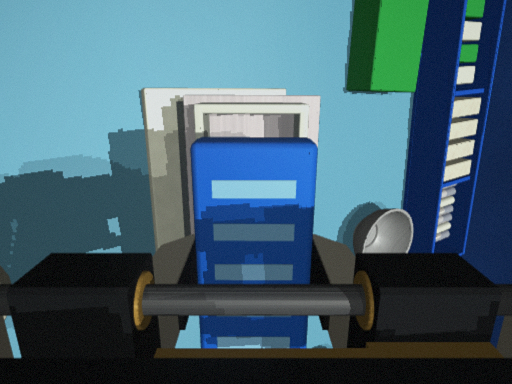

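View pics/s4c.png

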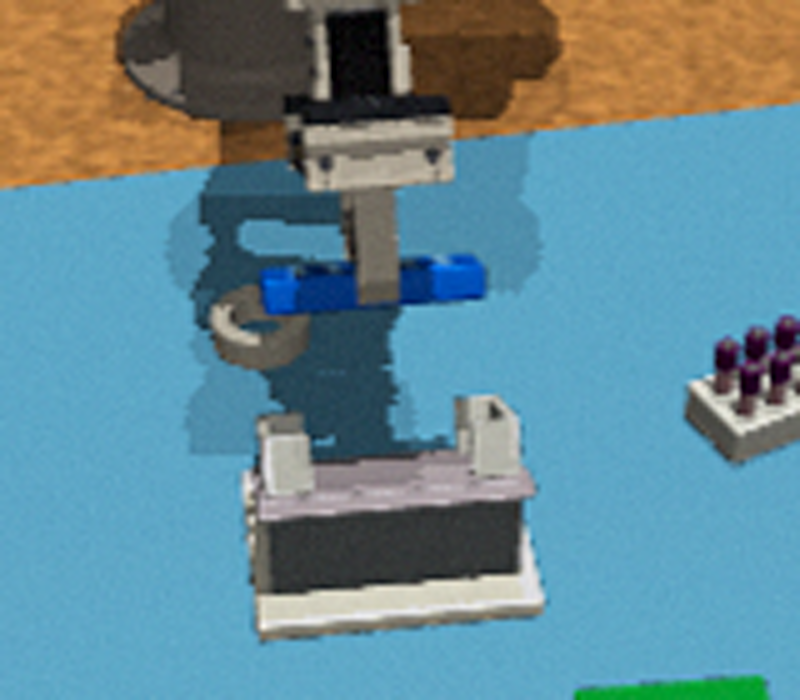

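```bash
python3 - <<'E'
from h import *; import pickle
crop(pickle.load(open("w4.pkl","rb")),130,75,330,205,4,"pics/w4c.png")
E
```

```text
(no output)
```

View pics/w4c.png

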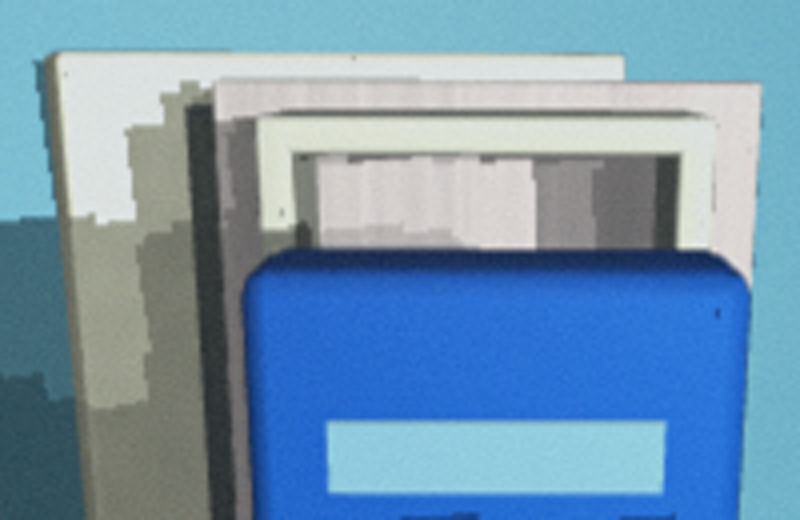

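```bash
cat > loc.py <<'E'
from h import *; from tgt import *
def dk(c,u,v,z):
    T=c["world_from_camera"]; d=T[:3,:3]@np.array([(u-c["cx"])/c["fx"],(v-c["cy"])/c["fy"],1]); o=T[:3,3]
    o=RD.inv().apply(o-DC); d=RD.inv().apply(d); return o+d*(z-o[2])/d[2]
E
python3 - <<'E'
from loc import *; import pickle
w=pickle.load(open("w4.pkl","rb"))
f=lambda u,v,z:(dk(w,130+u/4-.38,75+v/4-.38,z)*1e3).round(1)
print("inner +-31,64",f(292,153,.032),f(683,153,.032))
print("outer +-37,70",f(258,115,.032),f(714,117,.032))
print("floor +-50,75",f(214,80,0),f(760,85,0))
print("plate far top edge",f(255,285,.1005-.0034+.018),f(745,285,.1171), f(500,253,.1005-.0034+.018), f(500,253,.115))
E
```

```text
inner +-31,64 [-32.1  64.   32. ] [30.7 64.  32. ]
outer +-37,70 [-37.3  69.9  32. ] [35.4 69.6 32. ]
floor +-50,75 [-50.3  74.8   0. ] [48.4 73.9  0. ]
plate far top edge [-24.5  56.  115.1] [ 26.3  56.3 117.1] [  1.1  59.3 115.1] [  1.1  59.3 115. ]
```

Request:
send_rows:
  plan:
    - [[-0.0015,0.0008,-0.0008],[0,0,0],255]
    - [[0.0055,-0.0003,-0.0095],[0,0,0],255]
    - [[0.0055,-0.0003,-0.0095],[0,0,0],255]
    - [[0.0055,-0.0003,-0.0095],[0,0,0],255]
    - [[0.0055,-0.0003,-0.0095],[0,0,0],255]
    - [[0.0055,-0.0003,-0.0095],[0,0,0],255]
    - [[0,0,0],[0,0,0],255]
    - [[0,0,0],[0,0,0],255]

```text
time: 7.1
tool_pos: [0.5548, -0.0024, 0.1159]
tool_rot: [2.646, -0.006, 1.516]
contact_force: [-0.0, -0.6, -2.7]
opening: 0.0536
```

```bash
cat > st.py <<'E'
from cell import robot
from tgt import *
o=robot.observe(); R=Ro.from_euler("xyz",o["tool_rot"])
print(o["time"],"local",(RD.inv().apply(o["tool_pos"]-DC)*1e3).round(1),"rot err",(RT*R.inv()).as_rotvec().round(4),o["qpos"].round(3),"F local",RD.inv().apply(o["contact_force"]).round(1),"M",o["torque"].round(2),o["opening"].round(4))
E
python3 st.py; python3 look.py wrist w5
```

```text
7.15 [ 0.5546 -0.0023  0.1161] [ 2.6454 -0.0062  1.5162] [ 0.6 -0.1 -1.9] 0.05395527283410576Traceback (most recent call last):
  File "st.py", line 4, in <module>
    print(o["time"],"local",(RD.inv().apply(o["tool_pos"]-DC)*1e3).round(1),"rot err",(RT*R.inv()).as_rotvec().round(4),o["qpos"].round(3),"F local",RD.inv().apply(o["contact_force"]).round(1),"M",o["torque"].round(2),o["opening"].round(4))
                                                                                                                                                                                                                          ^^^^^^^^^^^^^^^^^^
AttributeError: 'float' object has no attribute 'round'
```

View pics/w5.png

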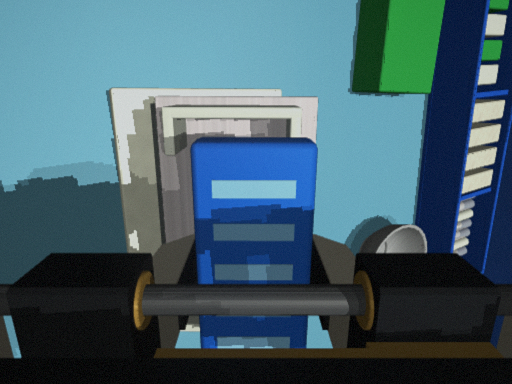

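```bash
sed -i 's/,o\["opening"\].round(4)/,round(o["opening"],4)/' st.py; python3 st.py
```

```text
7.15 local [11.2 -2.2 58.3] rot err [-0.0078 -0.027  -0.004 ] [-0.18   0.334  2.04   0.235  0.283 -0.334] F local [-0.4 -0.1 -1.9] M [-0.07  0.5   0.02] 0.054
```

```bash
cat > kin.py <<'E'
import numpy as np
from scipy.optimize import least_squares
from scipy.spatial.transform import Rotation as Ro
S=[([1.053,.3426,1.5248,0,1.2754,-.146],[.1906,.4889,.2262],[-3.1405,-.0002,2.7698]),
([-0.186,0.224,2.099,0.211,0.305,-0.311],[.5243,-.0006,.1473],[2.6191,-.0002,1.5109]),
([-0.18,0.334,2.04,0.235,0.283,-0.334],[.5546,-.0023,.1161],[2.6454,-.0062,1.5162])]
def fk(q,p):
    a,h,L1,L2,L3,d,e=p
    R=Ro.from_euler("z",q[0])
    ph=q[1]+q[2]
    w=np.array([a+L1*np.sin(q[1])+L2*np.sin(ph)+e*np.cos(ph),d,h+L1*np.cos(q[1])+L2*np.cos(ph)-e*np.sin(ph)])
    # chain rotation: z along link
    Rf=R*Ro.from_euler("y",ph)*Ro.from_euler("z",s4*q[3])*Ro.from_euler("y",q[4])*Ro.from_euler("z",s6*q[5])*Ro.from_euler("z",np.pi/2)
    return R.apply(w)+Rf.apply([0,0,L3]),Rf
s4=1;s6=1
E
python3 - <<'E'
import kin; from kin import *
for kin.s4 in(1,-1):
  for kin.s6 in (1,-1):
    print(kin.s4,kin.s6,[(fk(q,np.ones(7)*.1)[1]*Ro.from_euler("xyz",r).inv()).magnitude().round(3) for q,p,r in S])
E
```

```text
Traceback (most recent call last):
AttributeError: 'float' object has no attribute 'round'
```

```bash
python3 - <<'E'
import kin; from kin import *
for kin.s4 in(1,-1):
  for kin.s6 in (1,-1):
    print(kin.s4,kin.s6,[((fk(q,np.ones(7)*.1)[1]*Ro.from_euler("xyz",r).inv()).as_rotvec()).round(3).tolist() for q,p,r in S])
E
```

```text
1 1 [[-0.0, 0.0, -0.0], [-0.0, -0.001, 0.0], [-0.0, 0.0, 0.0]]
1 -1 [[-0.0, -0.0, -0.292], [0.31, -0.019, -0.539], [0.318, -0.013, -0.587]]
-1 1 [[-0.0, 0.0, -0.0], [-0.303, 0.056, 0.289], [-0.321, 0.059, 0.339]]
-1 -1 [[-0.0, -0.0, -0.292], [-0.0, -0.001, -0.252], [-0.012, 0.003, -0.251]]
```

```bash
python3 - <<'E'
from kin import *
f=lambda x:np.concatenate([fk(q,x)[0]-p for q,p,r in S]+[[1e-3*(x[0]),1e-3*x[6]]])
r=least_squares(f,[0,.25,.4,.35,.3,.07,0]);print(r.x.round(4),(r.fun*1e3).round(2))
E
```

```text
[0.002  0.218  0.505  0.3774 0.3147 0.0765 0.0444] [-0.11  0.06 -0.02  0.05 -0.08  0.23 -0.07 -0.05 -0.21  0.    0.04]
```

```bash
cat > ik.py <<'E'
from kin import *; from tgt import *
P=[0.002,0.218,0.505,0.3774,0.3147,0.0765,0.0444]
LO=np.array([-2.53,-.77,.04,-1,.28,-3.11]);HI=np.array([2.53,2.02,2.7,4.14,2.66,3.11])
def ik(pos,R,seeds=None,free=False):
    best=None
    seeds=seeds or [[-.18,.33,2.04,.23,.4,-.33],[-.1,.3,2.,1.2,.5,-1.2],[-.3,.3,2.,-.6,.5,.6],[-.2,.3,2,.2,.4,2.8]]
    for s in seeds:
        g=lambda q:np.concatenate([(fk(q,P)[0]-pos)*1e1,(fk(q,P)[1]*R.inv()).as_rotvec()])
        r=least_squares(g,s,bounds=(-np.pi*np.ones(6)*1.5,np.pi*1.5*np.ones(6))) if free else least_squares(g,np.clip(s,LO+.01,HI-.01),bounds=(LO,HI))
        if best is None or r.cost<best.cost: best=r
    return best
E
python3 - <<'E'
from ik import *
for h in (.004,.03):
  print(h,"free",ik(DC+RD.apply([0,0,h]),RT,free=True).x.round(3))
  for b in (-30,-25,-20,-15,-10,0,10,15,20,25,30):
    Rb=RD*Ro.from_euler("x",b,degrees=True)*RD.inv()*RT
    r=ik(DC+RD.apply([0,0,h+.0095*abs(np.sin(np.radians(b)))]),Rb); print(b,r.x.round(3),np.abs(r.fun).max().round(4),Rb.as_matrix()[:,2].round(2))
E
```

```text
0.004 free [-0.166  0.462  2.066  0.526  0.107 -0.617]
-30 [ 0.165  0.583  1.855 -1.     0.699  1.176] 0.0891 [ 0.4  -0.52 -0.75]
-25 [ 0.12   0.547  1.904 -1.     0.581  1.137] 0.0761 [ 0.43 -0.45 -0.78]
-20 [ 0.071  0.517  1.95  -1.     0.46   1.096] 0.0582 [ 0.45 -0.37 -0.81]
-15 [ 0.018  0.493  1.995 -1.     0.338  1.054] 0.0358 [ 0.47 -0.29 -0.84]
-10 [-0.008  0.485  2.013 -0.985  0.28   1.017] 0.0283 [ 0.48 -0.2  -0.85]
0 [-0.179  0.464  1.984  0.279  0.28  -0.379] 0.0927 [ 0.5  -0.03 -0.87]
10 [-0.297  0.469  2.066  1.15   0.318 -1.346] 0.0 [ 0.5   0.14 -0.85]
15 [-0.358  0.484  2.056  1.19   0.434 -1.436] 0.0 [ 0.5   0.23 -0.84]
20 [-0.415  0.506  2.04   1.196  0.548 -1.492] 0.0 [ 0.49  0.31 -0.81]
25 [-0.466  0.534  2.019  1.188  0.658 -1.53 ] 0.0 [ 0.48  0.4  -0.78]
30 [-0.511  0.569  1.992  1.173  0.766 -1.558] 0.0 [ 0.46  0.47 -0.75]
0.03 free [-0.17   0.398  2.081  0.375  0.152 -0.468]
-30 [ 0.174  0.527  1.888 -1.     0.712  1.172] 0.0743 [ 0.4  -0.52 -0.75]
-25 [ 0.129  0.49   1.936 -1.     0.595  1.134] 0.0595 [ 0.43 -0.45 -0.78]
-20 [ 0.08   0.459  1.982 -1.     0.475  1.094] 0.0402 [ 0.45 -0.37 -0.81]
-15 [ 0.027  0.435  2.026 -1.     0.353  1.053] 0.0166 [ 0.47 -0.29 -0.84]
-10 [-0.019  0.42   2.039 -0.864  0.28   0.884] 0.019 [ 0.48 -0.2  -0.85]
0 [-0.179  0.401  2.021  0.261  0.28  -0.361] 0.0685 [ 0.5  -0.03 -0.87]
10 [-0.305  0.405  2.081  1.027  0.344 -1.222] 0.0 [ 0.5   0.14 -0.85]
15 [-0.368  0.421  2.072  1.098  0.458 -1.343] 0.0 [ 0.5   0.23 -0.84]
20 [-0.426  0.444  2.058  1.125  0.571 -1.419] 0.0 [ 0.49  0.31 -0.81]
25 [-0.478  0.473  2.038  1.132  0.682 -1.472] 0.0 [ 0.48  0.4  -0.78]
30 [-0.524  0.509  2.013  1.129  0.789 -1.51 ] 0.0 [ 0.46  0.47 -0.75]
```

```bash
python3 - <<'E'
from ik import *
R=Ro.from_euler("xyz",[2.6454,-.0062,1.5162]); V=Ro.from_euler("xyz",[np.pi,0,1.5123])
print((V*R.inv()).as_rotvec().round(4), np.array([.46,-.17,.05])-np.array([.5546,-.0023,.1161]))
print(ik(np.array([.46,-.17,.0035]),V).x.round(3))
L=Ro.from_rotvec(np.radians(13)*Ro.from_euler("z",DY).apply([1,0,0]));print((L).as_rotvec().round(4))
print(ik(np.array([.46,-.17,.006]),L*V).x.round(3))
E
```

```text
[ 0.022   0.4957 -0.0023] [-0.0946 -0.1677 -0.0661]
[-0.511  0.585  1.874  0.     0.683 -0.452]
[ 0.2265 -0.0133  0.    ]
[-0.635  0.625  1.807  0.253  0.852 -0.757]
```

Request:
send_rows:
  plan:
    - [[-0.025,0,0.04],[0,0,0],255]
    - [[-0.025,0,0.04],[0,0,0],255]
    - [[-0.0074,-0.028,-0.0244],[0.0037,0.0826,-0.0004],255]
    - [[-0.0074,-0.028,-0.0244],[0.0037,0.0826,-0.0004],255]
    - [[-0.0074,-0.028,-0.0244],[0.0037,0.0826,-0.0004],255]
    - [[-0.0074,-0.028,-0.0244],[0.0037,0.0826,-0.0004],255]
    - [[-0.0074,-0.028,-0.0244],[0.0037,0.0826,-0.0004],255]
    - [[-0.0074,-0.028,-0.0244],[0.0037,0.0826,-0.0004],255]
    - [[0,0,0],[0,0,0],255]
    - [[0,0,0],[0,0,0],255]

```text
time: 8.15
tool_pos: [0.4603, -0.1705, 0.0495]
tool_rot: [3.141, -0.001, 1.511]
contact_force: [-0.1, 0.8, -1.7]
opening: 0.0536
```

```bash
python3 - <<'E'
from cell import robot; from ik import *
o=robot.observe(); print(o["tool_pos"].round(4),o["tool_rot"].round(4),o["qpos"].round(4),(fk(o["qpos"],P)[0]-o["tool_pos"]).round(4))
V=Ro.from_euler("xyz",[np.pi,0,1.5123]);print((V*Ro.from_euler("xyz",o["tool_rot"]).inv()).as_rotvec().round(4))
E
```

```text
[ 0.4603 -0.1705  0.0495] [ 3.1412e+00 -8.0000e-04  1.5109e+00] [-5.1160e-01  5.0590e-01  1.8371e+00  1.2000e-03  7.9860e-01 -4.5250e-01] [ 0.0012 -0.0006  0.0005]
[-0.0007  0.0005  0.0014]
```

Request:
send_rows:
  plan:
    - [[0,0,-0.025],[0,0,0],255]
    - [[0,0,-0.015],[0,0,0],255]
    - [[0,0,-0.004],[0,0,0],255]
    - [[0,0,-0.0015],[0,0,0],255]
    - [[0,0,-0.001],[0,0,0],255]
    - [[0,0,0],[0,0,0],255]
    - [[0,0,0],[0,0,0],255]

```text
time: 8.85
tool_pos: [0.4608, -0.1706, 0.0041]
tool_rot: [3.14, 0.001, 1.512]
contact_force: [0.1, -0.4, -2.1]
opening: 0.0536
```

Request:
send_rows:
  plan:
    - [[0,0,-0.001],[0,0,0],255]
    - [[0,0,-0.0005],[0,0,0],255]
    - [[0,0,0],[0,0,0],255]

```text
time: 9.15
tool_pos: [0.4608, -0.1706, 0.0034]
tool_rot: [3.14, 0.001, 1.512]
contact_force: [-3.3, 1.8, 11.5]
opening: 0.0537
```

Request:
send_rows:
  plan:
    - [[0,0,0],[0,0,0],0]
    - [[0,0,0],[0,0,0],0]
    - [[0,0,0],[0,0,0],0]
    - [[0,0,0],[0,0,0],0]
    - [[0,0,0.001],[0.0755,-0.0044,0],0]
    - [[0,0.001,0.001],[0.0755,-0.0044,0],0]
    - [[0,0,0.001],[0.0755,-0.0044,0],0]
    - [[0,0,0],[0,0,0],0]
    - [[0,0,0],[0,0,0],0]

```text
time: 10.05
tool_pos: [0.4601, -0.1697, 0.0045]
tool_rot: [-3.141, -0.225, 1.511]
contact_force: [0.0, -0.1, 0.3]
opening: 0.0919
```

```bash
python3 look.py wrist w6
```

```text
10.1 [ 0.4601 -0.1692  0.0047] [-3.1412 -0.2257  1.5117] [-0.8  0.3  0.2] 0.09224654698862655
```

View pics/w6.png

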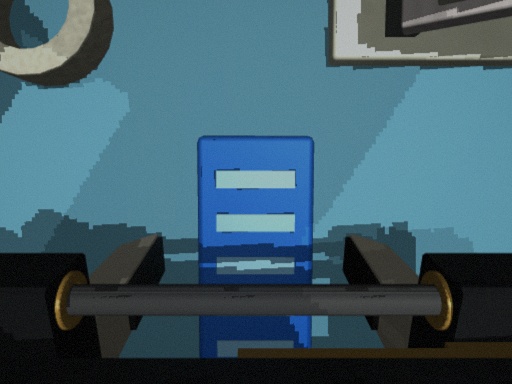

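Request:
send_rows:
  plan:
    - [[0,0,0],[0,0,0],120]
    - [[0,0,0],[0,0,0],255]
    - [[0,0,0],[0,0,0],255]
    - [[0,0,0],[0,0,0],255]
    - [[0,0,0],[0,0,0],255]
    - [[0,0,0],[0,0,0],255]
    - [[0,0,0],[0,0,0],255]
  newtons: 45

```text
time: 10.8
tool_pos: [0.4605, -0.1694, 0.0049]
tool_rot: [3.141, -0.227, 1.512]
contact_force: [0.9, 1.2, 0.8]
opening: 0.0535
```

```bash
sed -i '/^DC=/a BETA=np.radians(13)' tgt.py; sed -i '/^RT=/a RT=RD*Ro.from_euler("x",BETA)*RD.inv()*RT' tgt.py
python3 look.py wrist w7; python3 - <<'E'
from cell import robot; from loc import *; import pickle
from ik import ik,fk
w=pickle.load(open("w7.pkl","rb")); o=robot.observe()
hsv=cv2.cvtColor(w["pixels"],cv2.COLOR_RGB2HSV)
m=cv2.inRange(hsv,(102,150,40),(125,255,255)); m[240:]=0; m[:,:180]=0;m[:,330:]=0;m[:100]=0
m=cv2.morphologyEx(m,cv2.MORPH_CLOSE,np.ones((15,15)))
c=max(cv2.findContours(m,cv2.RETR_EXTERNAL,cv2.CHAIN_APPROX_NONE)[0],key=cv2.contourArea)
x,y,ww,h=cv2.boundingRect(c);print(x,y,ww,h)
pf=ray(w,x+ww/2-.5,y,.019);print("far edge rel TCP in deck-yaw frame",Ro.from_euler("z",-DY).apply(pf-o["tool_pos"]).round(4),o["tool_pos"].round(4))
R=Ro.from_euler("xyz",o["tool_rot"])
print(go(o["tool_pos"],o["tool_rot"],[-.0012,-.0015,.10]))
for z in(.2,.15,.1,.05,.03,.005): print(z,ik(DC+RD.apply([0,-.0015,z]),RT).x.round(3))
V=Ro.from_rotvec(np.radians(13)*Ro.from_euler("z",DY).apply([1,0,0]))*Ro.from_euler("xyz",[np.pi,0,1.5123])
a=np.array([.46,-.17,.13])
print(ik(a,V).x.round(3))
E
```

```text
10.85 [ 0.4605 -0.1694  0.0049] [ 3.141  -0.2271  1.5119] [0.3 0.7 0.4] 0.05370326371341853
196 137 116 103
far edge rel TCP in deck-yaw frame [0.0007 0.0578 0.0141] [ 0.4605 -0.1694  0.0049]
(array([0.06268672, 0.16957272, 0.14107259]), array([-3.08938067e-02, -5.22144357e-01,  4.51975611e-04]))
0.2 [-0.422  0.009  2.076  0.609  0.735 -0.817]
0.15 [-0.396  0.125  2.095  0.705  0.614 -0.922]
0.1 [-0.373  0.247  2.098  0.838  0.513 -1.061]
0.05 [-0.353  0.37   2.085  1.008  0.436 -1.236]
0.03 [-0.346  0.419  2.075  1.084  0.412 -1.313]
0.005 [-0.338  0.48   2.059  1.183  0.388 -1.412]
[-0.635  0.435  1.701  0.209  1.14  -0.677]
```

Request:
send_rows:
  plan:
    - [[0,0,0.03],[0,0,0],255]
    - [[0,0,0.045],[0,0,0],255]
    - [[0,0,0.045],[0,0,0],255]
    - [[0.009,0.0242,0.003],[-0.0044,-0.0746,0.0001],255]
    - [[0.009,0.0242,0.003],[-0.0044,-0.0746,0.0001],255]
    - [[0.009,0.0242,0.003],[-0.0044,-0.0746,0.0001],255]
    - [[0.009,0.0242,0.003],[-0.0044,-0.0746,0.0001],255]
    - [[0.009,0.0242,0.003],[-0.0044,-0.0746,0.0001],255]
    - [[0.009,0.0242,0.003],[-0.0044,-0.0746,0.0001],255]
    - [[0.009,0.0242,0.003],[-0.0044,-0.0746,0.0001],255]
    - [[0,0,0],[0,0,0],255]
    - [[0,0,0],[0,0,0],255]

```text
time: 12.05
tool_pos: [0.5229, 0.0003, 0.1456]
tool_rot: [2.608, -0.196, 1.628]
contact_force: [-0.1, -1.1, -2.7]
opening: 0.0536
```

```bash
python3 st.py; python3 look.py wrist w8;python3 look.py top t8; python3 - <<'E'
from h import *; import pickle
crop(pickle.load(open("w8.pkl","rb")),100,60,340,210,3.3,"pics/w8c.png")
crop(pickle.load(open("t8.pkl","rb")),190,130,320,230,6,"pics/t8c.png")
E
```

```text
12.05 local [-1.6 -1.4 99.8] rot err [ 0.0002 -0.0015 -0.0014] [-0.377  0.247  2.101  0.84   0.514 -1.069] F local [-1.4 -1.1 -2.3] M [-0.3   0.54 -0.02] 0.0536
12.1 [ 5.235e-01 -4.000e-04  1.459e-01] [ 2.6075 -0.1955  1.6277] [-0.6 -0.4 -2.5] 0.05352807975512685
12.15 [ 0.5238 -0.0008  0.146 ] [ 2.607  -0.1954  1.6271] [ 0.5  0.2 -2.1] 0.053644518140845865
```

View pics/w8c.png

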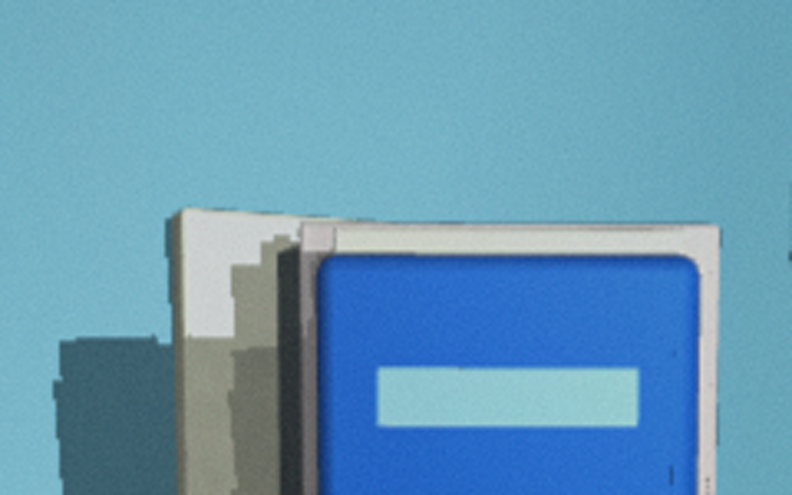

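View pics/t8c.png

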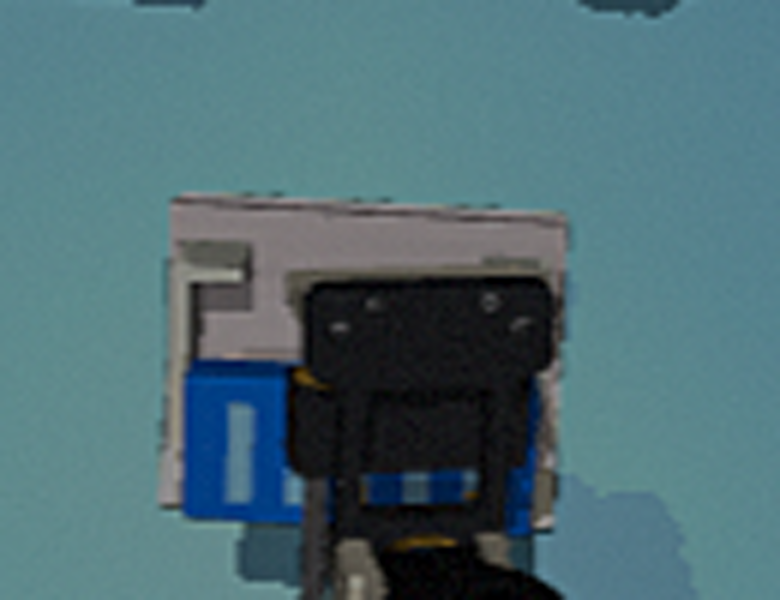

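```bash
python3 - <<'E'
from loc import *; import pickle
w=pickle.load(open("w8.pkl","rb"))
f=lambda u,v,z:(dk(w,100+u/3.3-.35,60+v/3.3-.35,z)*1e3).round(1)
print("floor +-50,75",f(302,224,0),f(718,227,0))
print("plate", f(318,290,.0998-.0049+.019),f(699,290,.0998-.0049+.019),f(508,256,.0998-.0049+.019))
t=pickle.load(open("t8.pkl","rb"))
g=lambda u,v,z:(dk(t,190+u/6-.42,130+v/6-.42,z)*1e3).round(1)
print("top: plate left edge",g(187,372,.1149),g(184,515,.1149),"floor UL/UR",g(172,198,0),g(565,213,0))
E
```

```text
floor +-50,75 [-50.2  74.4   0. ] [48.5 73.8  0. ]
plate [-27.5  51.5 113.9] [ 25.1  51.6 113.9] [ -1.3  56.2 113.9]
top: plate left edge [ 28.6  55.1 114.9] [-24.1  55.5 114.9] floor UL/UR [51.9 74.7  0. ] [ 54.4 -73.2   0. ]
```

Request:
send_rows:
  plan:
    - [[0.0004,0.0035,0.0002],[0,0,0],255]
    - [[0.0055,-0.0003,-0.0095],[0,0,0],255]
    - [[0.0055,-0.0003,-0.0095],[0,0,0],255]
    - [[0.0055,-0.0003,-0.0095],[0,0,0],255]
    - [[0.0055,-0.0003,-0.0095],[0,0,0],255]
    - [[0.0055,-0.0003,-0.0095],[0,0,0],255]
    - [[0,0,0],[0,0,0],255]
    - [[0,0,0],[0,0,0],255]

```text
time: 12.95
tool_pos: [0.5513, 0.0017, 0.0985]
tool_rot: [2.607, -0.196, 1.627]
contact_force: [-0.1, -0.1, -2.4]
opening: 0.0537
```

```bash
python3 look.py wrist w9;python3 look.py top t9; python3 st.py; python3 - <<'E'
from h import *; import pickle
crop(pickle.load(open("w9.pkl","rb")),100,60,340,210,3.3,"pics/w9c.png")
crop(pickle.load(open("t9.pkl","rb")),190,130,320,230,6,"pics/t9c.png")
E
```

```text
13.0 [0.5513 0.0017 0.0988] [ 2.6067 -0.196   1.6272] [-0.3 -0.5 -1.8] 0.05361040348765618
13.05 [0.5514 0.0018 0.099 ] [ 2.6063 -0.1958  1.6273] [ 0.4 -0.6 -2. ] 0.05336705436274242
13.05 local [-0.4  1.7 45.3] rot err [ 0.0002  0.0004 -0.    ] [-0.347  0.382  2.084  1.03   0.426 -1.254] F local [-0.7 -0.6 -1.9] M [-0.3   0.49 -0.  ] 0.0534
```

View pics/w9c.png

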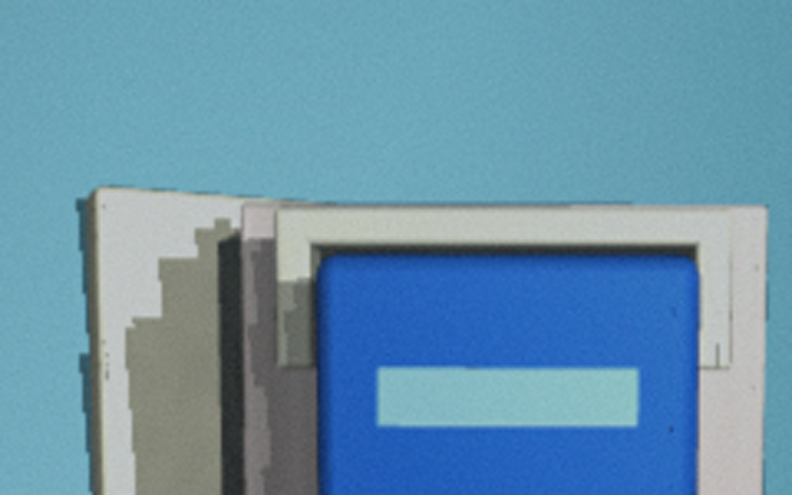

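View pics/t9c.png

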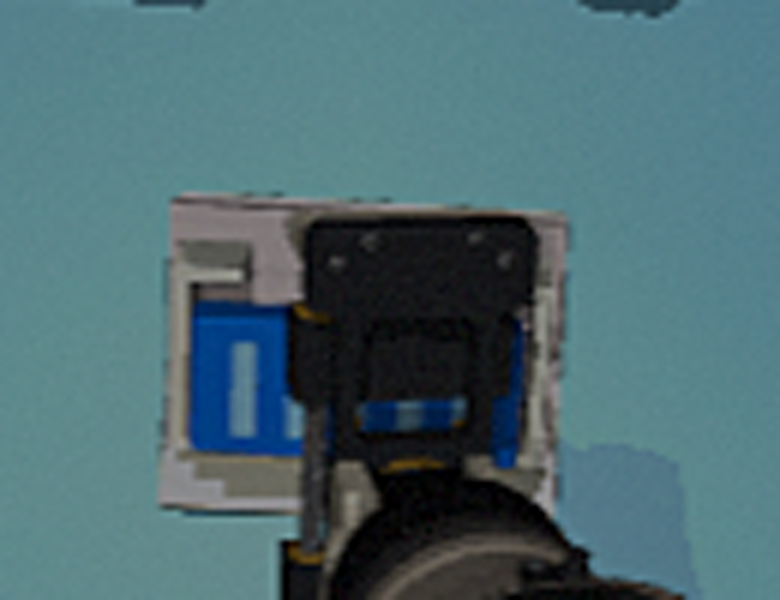

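```bash
python3 - <<'E'
from loc import *; import pickle
w=pickle.load(open("w9.pkl","rb"))
f=lambda u,v,z:(dk(w,100+u/3.3-.35,60+v/3.3-.35,z)*1e3).round(1)
print("floor +-50,75",f(244,203,0),f(767,207,0))
print("guide inner",f(311,243,.032),f(698,243,.032),"outer",f(277,209,.032),f(730,209,.032))
z=.0453-.0049+.019
print("plate", f(318,290,z),f(699,290,z),f(508,255,z))
t=pickle.load(open("t9.pkl","rb"))
g=lambda u,v,z:(dk(t,190+u/6-.42,130+v/6-.42,z)*1e3).round(1)
print("top: plate left edge",g(192,310,z),g(188,448,z),"right",g(522,320,z), "guide L inner wall",g(191,285,.032),g(182,283,.032))
E
```

```text
floor +-50,75 [-50.1  74.7   0. ] [48.7 73.9  0. ]
guide inner [-32.   63.9  32. ] [30.4 63.9 32. ] outer [-37.4  69.3  32. ] [35.5 69.3 32. ]
plate [-26.4  54.6  59.4] [26.  54.6 59.4] [-0.3 59.4 59.4]
top: plate left edge [29.8 59.9 59.4] [-24.   60.7  59.4] right [ 32.8 -57.2  59.4] guide L inner wall [29.2 63.5 32. ] [29.8 66.8 32. ]
```

Request:
send_rows:
  plan:
    - [[0.005,-0.0003,-0.0098],[0,0,0],255]
    - [[0.0055,-0.0003,-0.0095],[0,0,0],255]
    - [[0.0055,-0.0003,-0.0095],[0,0,0],255]
    - [[0.0015,0,-0.0026],[0,0,0],255]
    - [[0,0,0],[0,0,0],255]
    - [[0,0,0],[0,0,0],255]

```text
time: 13.65
tool_pos: [0.5688, 0.0011, 0.0677]
tool_rot: [2.606, -0.196, 1.628]
contact_force: [-0.3, -0.3, -3.1]
opening: 0.0533
```

```bash
python3 st.py
```

```text
13.65 local [-1.   2.   9.4] rot err [ 0.0002  0.0005 -0.0003] [-0.334  0.469  2.065  1.174  0.388 -1.401] F local [-1.8 -0.3 -2.6] M [-0.32  0.59  0.03] 0.0533
```

Inside the guides, no contact. Continue in small steps.

Request:
send_rows:
  plan:
    - [[0.001,0,-0.0017],[0,0,0],255]
    - [[0.0005,0,-0.0009],[0,0,0],255]
    - [[0,0,0],[0,0,0],255]

```text
time: 13.95
tool_pos: [0.5703, 0.0011, 0.0647]
tool_rot: [2.607, -0.196, 1.627]
contact_force: [-0.6, -0.1, -1.3]
opening: 0.0538
```

```bash
python3 st.py
```

```text
13.95 local [-1.1  2.1  6.1] rot err [ 0.0001  0.0001 -0.0003] [-0.333  0.478  2.063  1.188  0.385 -1.414] F local [-1.2 -0.1 -0.8] M [-0.31  0.54  0.03] 0.0538
```

Request:
send_rows:
  plan:
    - [[0.0005,0,-0.0009],[0,0,0],255]
    - [[0,0,0],[0,0,0],255]

```text
time: 14.15
tool_pos: [0.5705, 0.0011, 0.0645]
tool_rot: [2.606, -0.196, 1.628]
contact_force: [-8.1, -1.5, 8.8]
opening: 0.0537
```

```bash
python3 st.py
```

```text
14.15 local [-1.1  2.2  5.8] rot err [ 0.0001  0.0008 -0.0004] [-0.333  0.478  2.063  1.192  0.385 -1.418] F local [-2.5 -1.9 11.6] M [-0.17  0.87  0.12] 0.0537
```

Request:
send_rows:
  plan:
    - [[0.0002,0,-0.0004],[0,0,0],255]
    - [[0,0,0],[0,0,0],255]
    - [[0,0,0],[0,0,0],60]
    - [[0,0,0],[0,0,0],0]
    - [[0,0,0],[0,0,0],0]
    - [[0,0,0],[0,0,0],0]
    - [[0,0,0],[0,0,0],0]

```text
time: 14.85
tool_pos: [0.5711, 0.0011, 0.0632]
tool_rot: [2.607, -0.196, 1.627]
contact_force: [0.2, -0.1, -0.3]
opening: 0.0886
```

```bash
python3 st.py
```

```text
14.85 local [-1.2  2.2  4.4] rot err [-0.     -0.0002 -0.0003] [-0.332  0.482  2.062  1.194  0.384 -1.42 ] F local [ 0.  -0.1 -0.4] M [-0.2   0.35 -0.01] 0.0886
```

Request:
send_rows:
  plan:
    - [[-0.0055,0.0003,0.0095],[0,0,0],0]
    - [[-0.0125,0.0007,0.0217],[0,0,0],0]
    - [[-0.0125,0.0007,0.0217],[0,0,0],0]
    - [[-0.0125,0.0007,0.0217],[0,0,0],0]
    - [[-0.0125,0.0007,0.0217],[0,0,0],0]
    - [[-0.0125,0.0007,0.0217],[0,0,0],0]
    - [[0,0,0],[0,0,0],0]

```text
time: 15.55
tool_pos: [0.5032, 0.0047, 0.1838]
tool_rot: [2.603, -0.194, 1.628]
contact_force: [0.4, 0.3, 0.1]
opening: 0.0916
```

```bash
python3 look.py scene s10; python3 st.py;python3 - <<'E'
from h import *; import pickle
crop(pickle.load(open("s10.pkl","rb")),200,140,320,240,6,"pics/s10c.png")
E
```

```text
15.6 [0.5034 0.0047 0.1825] [ 2.6038 -0.1946  1.628 ] [-0.4 -0.8 -0.4] 0.09185032899657974
15.6 local [ -0.3   1.8 141.6] rot err [ 0.0013  0.0029 -0.0003] [-0.386  0.144  2.101  0.729  0.588 -0.945] F local [-0.6 -0.8 -0.2] M [-0.2   0.36 -0.02] 0.0919
```

View pics/s10c.png

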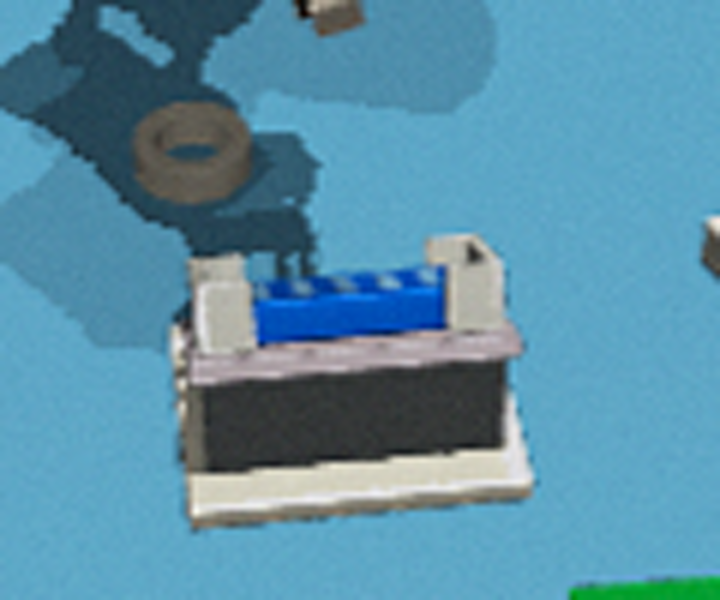

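```bash
sed -i 's/^BETA=.*/BETA=np.radians(10)/' tgt.py; cat >> tgt.py <<'E'
def cas(yaw,beta=BETA): # tool rotation on the table for an object yaw
    return Ro.from_euler("z",yaw)*Ro.from_euler("x",beta)*Ro.from_euler("ZX",[np.pi/2,np.pi])
E
python3 - <<'E'
from cell import robot; from ik import *
o=robot.observe(); R=Ro.from_euler("xyz",o["tool_rot"]); C=cas(np.radians(17.6))
print((C*R.inv()).as_rotvec().round(4),np.array([.523,.19,.2])-o["tool_pos"])
print(C.as_matrix().round(2))
sd=[[.2,.4,1.7,.2,1,-.5]]
print(ik(np.array([.523,.19,.2]),C,sd).x.round(3),ik(np.array([.499,.266,.008]),C,sd).x.round(3))
print(ik(DC+RD.apply([0,0,.028]),RT).x.round(3))
E
```

```text
[-0.1156  0.5188  0.3427] [0.01961984 0.18533533 0.01752042]
[[-0.3   0.95 -0.05]
 [ 0.94  0.3   0.17]
 [ 0.17  0.   -0.98]]
[ 0.112  0.426  1.485  0.179  1.269 -0.252] [ 0.256  0.669  1.68   0.24   0.817 -0.218]
[-0.304  0.414  2.079  1.043  0.34  -1.239]
```

Request:
send_rows:
  plan:
    - [[0.0033,0.031,0.003],[-0.0193,0.0865,0.0571],0]
    - [[0.0033,0.031,0.003],[-0.0193,0.0865,0.0571],0]
    - [[0.0033,0.031,0.003],[-0.0193,0.0865,0.0571],0]
    - [[0.0033,0.031,0.003],[-0.0193,0.0865,0.0571],0]
    - [[0.0033,0.031,0.003],[-0.0193,0.0865,0.0571],0]
    - [[0.0033,0.031,0.003],[-0.0193,0.0865,0.0571],0]
    - [[0,0,0],[0,0,0],0]
    - [[0,0,0],[0,0,0],0]

```text
time: 16.4
tool_pos: [0.5226, 0.1904, 0.1968]
tool_rot: [-3.141, -0.177, 1.876]
contact_force: [0.1, -0.2, 0.5]
opening: 0.0918
```

```bash
python3 look.py wrist w11; python3 look.py top t11; python3 - <<'E'
from h import *; import pickle
d=pickle.load(open("c0.pkl","rb")); print("bottle base",ray(d["top"],119,153,0),tri([(d["top"],84,121),(d["scene"],400,178)]))
crop(pickle.load(open("t11.pkl","rb")),190,130,320,230,6,"pics/t11c.png")
E
```

```text
16.45 [0.5222 0.1896 0.1973] [-3.141  -0.177   1.8749] [-1.1 -0.5  0.4] 0.09170929553305361
16.5 [0.5221 0.189  0.1978] [-3.1415 -0.1767  1.8739] [-0.4  0.4  0.2] 0.09173836226048857
bottle base [0.66806419 0.32930285 0.        ] [0.69473601 0.34195359 0.16642493]
```

View pics/w11.png

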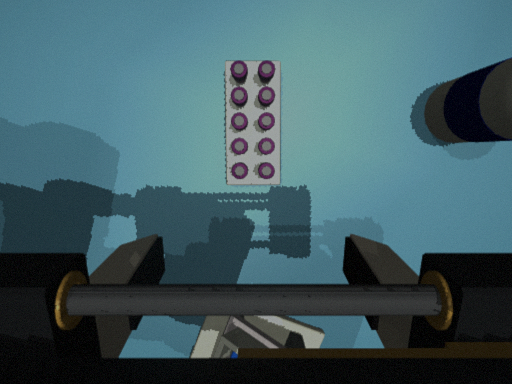

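View pics/t11c.png

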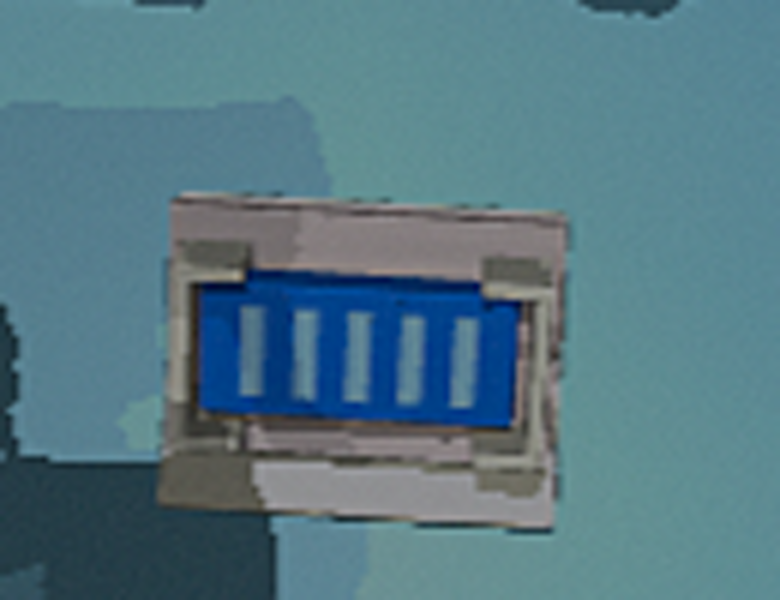

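```bash
python3 - <<'E'
from h import *; import pickle; from tgt import *
w=pickle.load(open("w11.pkl","rb"))
hsv=cv2.cvtColor(w["pixels"],cv2.COLOR_RGB2HSV)
m=cv2.inRange(hsv,(0,0,120),(180,45,255))|cv2.inRange(hsv,(140,60,40),(175,255,255)); m[195:]=0;m[:,:210]=0;m[:,295:]=0;m[:50]=0
m=cv2.morphologyEx(m,cv2.MORPH_CLOSE,np.ones((9,9)))
m=cv2.morphologyEx(m,cv2.MORPH_OPEN,np.ones((9,9)))
c=max(cv2.findContours(m,cv2.RETR_EXTERNAL,cv2.CHAIN_APPROX_NONE)[0],key=cv2.contourArea)
print(cv2.boundingRect(c))
P=np.array([ray(w,u,v,.026)[:2] for u,v in c[:,0]]).astype(np.float32)
r=cv2.minAreaRect(P);print(r)
print([ray(w,*p,.026).round(4).tolist() for p in [(226,61),(281,61),(226,185),(281,185)]])
cap=np.array([ray(w,u,v,.06) for u,v in [(239,70),(267,70),(239,170.5),(267,170.5)]]);print("caps mean",cap.mean(0),cap.round(4).tolist())
crop(w,215,50,295,195,4,"pics/w11c.png")
E
```

```text
(225, 61, 56, 124)
((0.4988740086555481, 0.2656887471675873), (0.05306196212768555, 0.11794827878475189), 17.691091537475586)
[[0.4568, 0.3142, 0.026], [0.5068, 0.33, 0.026], [0.4914, 0.2005, 0.026], [0.5437, 0.217, 0.026]]
caps mean [0.49925314 0.26533647 0.06      ] [[0.4747, 0.3029, 0.06], [0.4977, 0.3102, 0.06], [0.5003, 0.2203, 0.06], [0.5242, 0.2279, 0.06]]
```

View pics/w11c.png

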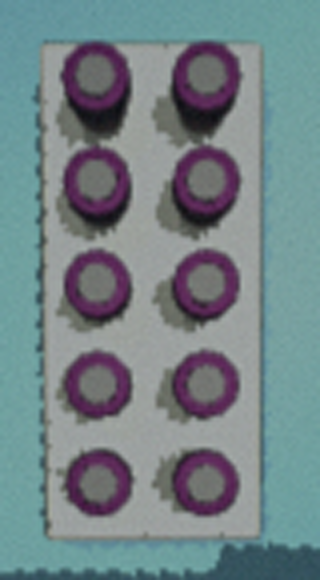

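Request:
send_rows:
  plan:
    - [[-0.0079,0.026,-0.029],[0,0,0],0]
    - [[-0.0079,0.026,-0.029],[0,0,0],0]
    - [[-0.0079,0.026,-0.029],[0,0,0],0]
    - [[0,0,-0.03],[0,0,0],0]
    - [[0,0,-0.03],[0,0,0],0]
    - [[0,0,-0.025],[0,0,0],0]
    - [[0,0,-0.01],[0,0,0],0]
    - [[0,0,0],[0,0,0],0]
    - [[0,0,0],[0,0,0],0]

```text
time: 17.4
tool_pos: [0.4998, 0.2671, 0.0182]
tool_rot: [3.138, -0.176, 1.874]
contact_force: [1.1, 0.2, -0.3]
opening: 0.0917
```

```bash
python3 look.py wrist w12
```

```text
17.45 [0.5    0.2674 0.0186] [ 3.1376 -0.176   1.8744] [ 0.1  0.5 -0.2] 0.09155867648266268
```

View pics/w12.png

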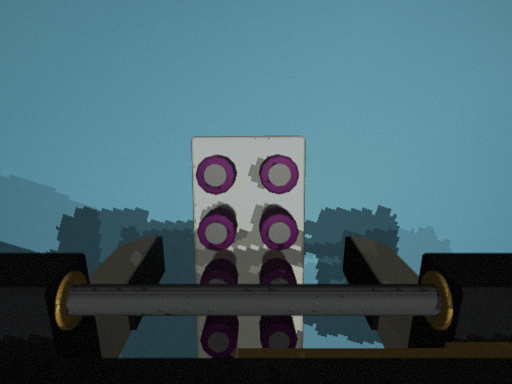

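Request:
send_rows:
  plan:
    - [[-0.002,-0.0005,-0.006],[0,0,0],0]
    - [[0,0,-0.004],[0,0,0],0]
    - [[0,0,0],[0,0,0],0]
    - [[0,0,0],[0,0,0],120]
    - [[0,0,0],[0,0,0],255]
    - [[0,0,0],[0,0,0],255]
    - [[0,0,0],[0,0,0],255]
    - [[0,0,0],[0,0,0],255]
    - [[0,0,0],[0,0,0],255]
    - [[0,0,0],[0,0,0],255]
  newtons: 45

```text
time: 18.45
tool_pos: [0.4971, 0.267, 0.0072]
tool_rot: [3.14, -0.176, 1.875]
contact_force: [-0.0, -0.3, -0.7]
opening: 0.0537
```

```bash
python3 look.py wrist w13; python3 - <<'E'
from cell import robot; from ik import *
o=robot.observe()
print(go(o["tool_pos"],o["tool_rot"],[-.0008,.0012,.13]),o["tool_pos"].round(4),o["tool_rot"].round(4))
for z in (.2,.13,.08,.03): print(ik(DC+RD.apply([0,0,z]),RT).x.round(3))
E
```

```text
18.5 [0.4971 0.267  0.0072] [ 3.1399 -0.176   1.8747] [ 0.1 -0.8  0.6] 0.05337675589061317
(array([ 0.01158403, -0.26329453,  0.16500759]), array([ 0.06268061, -0.52103678, -0.35419778])) [0.4971 0.267  0.0072] [ 3.1399 -0.176   1.8747]
[-3.710e-01 -2.000e-03  2.078e+00  5.260e-01  6.830e-01 -7.070e-01]
[-0.34   0.163  2.101  0.668  0.512 -0.858]
[-0.321  0.286  2.099  0.825  0.414 -1.019]
[-0.304  0.409  2.08   1.034  0.342 -1.23 ]
```

View pics/w13.png

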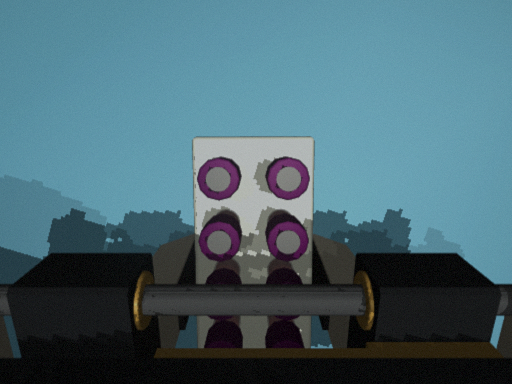

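Request:
send_rows:
  plan:
    - [[0,0,0.02],[0,0,0],255]
    - [[0,0,0.035],[0,0,0],255]
    - [[0,0,0.035],[0,0,0],255]
    - [[0,0,0.03],[0,0,0],255]
    - [[0.0015,-0.0329,0.0056],[0.0078,-0.0651,-0.0443],255]
    - [[0.0015,-0.0329,0.0056],[0.0078,-0.0651,-0.0443],255]
    - [[0.0015,-0.0329,0.0056],[0.0078,-0.0651,-0.0443],255]
    - [[0.0015,-0.0329,0.0056],[0.0078,-0.0651,-0.0443],255]
    - [[0.0015,-0.0329,0.0056],[0.0078,-0.0651,-0.0443],255]
    - [[0.0015,-0.0329,0.0056],[0.0078,-0.0651,-0.0443],255]
    - [[0.0015,-0.0329,0.0056],[0.0078,-0.0651,-0.0443],255]
    - [[0.0015,-0.0329,0.0056],[0.0078,-0.0651,-0.0443],255]
    - [[0,0,0],[0,0,0],255]
    - [[0,0,0],[0,0,0],255]

```text
time: 19.9
tool_pos: [0.5083, 0.0033, 0.1715]
tool_rot: [2.614, -0.152, 1.598]
contact_force: [0.4, 0.1, -2.3]
opening: 0.0533
```

```bash
python3 look.py wrist w14; python3 look.py top t14; python3 st.py; python3 - <<'E'
from h import *; import pickle
crop(pickle.load(open("w14.pkl","rb")),100,60,340,210,3.3,"pics/w14c.png")
crop(pickle.load(open("t14.pkl","rb")),190,130,320,230,6,"pics/t14c.png")
E
```

```text
19.95 [0.5086 0.004  0.1716] [ 2.6134 -0.1514  1.5997] [ 0.7  0.5 -2.5] 0.05361811947872647
20.0 [0.5088 0.0045 0.1717] [ 2.6131 -0.1512  1.6009] [ 0.8  0.2 -2.4] 0.05346188966276395
20.0 local [ -1.    1.9 129.5] rot err [-0.0002 -0.0017 -0.0009] [-0.337  0.163  2.104  0.668  0.51  -0.857] F local [-0.5  0.2 -2.5] M [-0.21  0.62 -0.04] 0.0535
```

View pics/w14c.png

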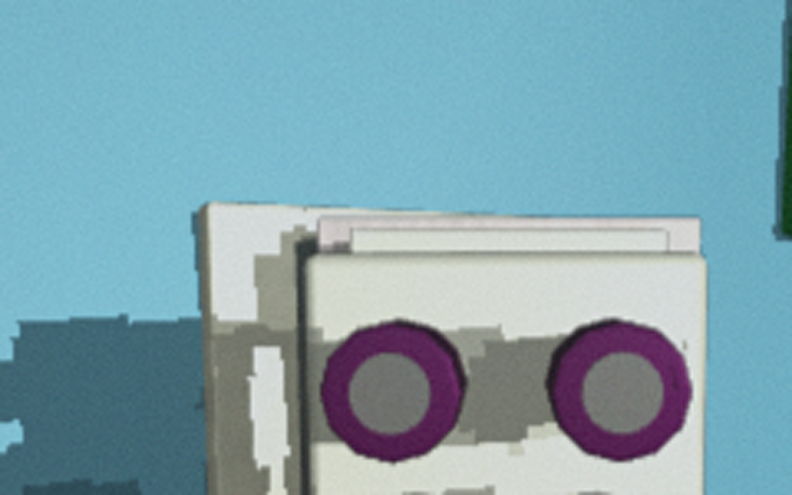

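View pics/t14c.png

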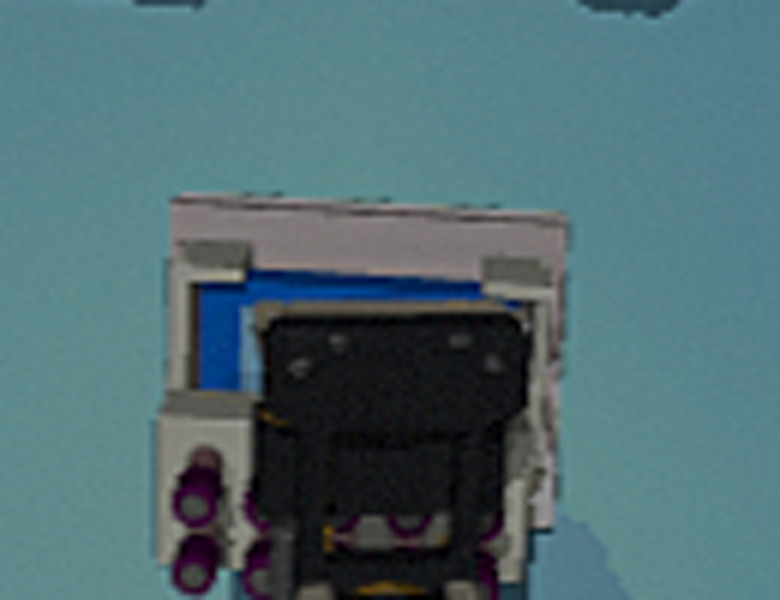

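```bash
python3 - <<'E'
from loc import *; import pickle
w=pickle.load(open("w14.pkl","rb"))
f=lambda u,v,z:(dk(w,100+u/3.3-.35,60+v/3.3-.35,z)*1e3).round(1)
z=.1295-.0072+.026
print("floor +-50,75",f(318,216,0),f(699,218,0),"guide outer",f(352,229,.032),f(668,231,.032))
print("cas", f(306,270,z),f(706,270,z),f(506,254,z))
t=pickle.load(open("t14.pkl","rb"))
g=lambda u,v,z:(dk(t,190+u/6-.42,130+v/6-.42,z)*1e3).round(1)
print("top: cas left edge",g(162,415,z),g(158,562,z))
E
```

```text
floor +-50,75 [-50.4  75.1   0. ] [48.4 74.3  0. ] guide outer [-37.3  69.7  32. ] [36.  69.1 32. ]
cas [-27.5  57.  148.3] [ 25.   56.9 148.3] [ -1.3  59.  148.3]
top: cas left edge [ 27.   59.1 148.3] [-25.4  60.1 148.3]
```

Request:
send_rows:
  plan:
    - [[0.0004,0.0005,0.0002],[0,0,0],255]
    - [[0.0077,-0.0004,-0.0134],[0,0,0],255]
    - [[0.0077,-0.0004,-0.0134],[0,0,0],255]
    - [[0.0077,-0.0004,-0.0134],[0,0,0],255]
    - [[0.0077,-0.0004,-0.0134],[0,0,0],255]
    - [[0.0077,-0.0004,-0.0134],[0,0,0],255]
    - [[0,0,0],[0,0,0],255]
    - [[0,0,0],[0,0,0],255]
    - [[0,0,0],[0,0,0],255]

```text
time: 20.9
tool_pos: [0.5479, 0.0028, 0.1057]
tool_rot: [2.611, -0.151, 1.601]
contact_force: [0.6, -0.6, -2.6]
opening: 0.0535
```

```bash
python3 look.py wrist w15; python3 look.py top t15; python3 st.py; python3 - <<'E'
from h import *; import pickle
crop(pickle.load(open("w15.pkl","rb")),100,60,340,210,3.3,"pics/w15c.png")
crop(pickle.load(open("t15.pkl","rb")),190,130,320,230,6,"pics/t15c.png")
E
```

```text
20.95 [0.548  0.0026 0.1059] [ 2.6109 -0.1505  1.6007] [-0.2  0.4 -2.2] 0.05401263811464632
21.0 [0.548  0.0025 0.1059] [ 2.6107 -0.1504  1.6005] [ 0.7  0.5 -2.2] 0.05358636679317358
21.0 local [ 0.1  2.2 52.9] rot err [ 0.0005  0.0006 -0.0002] [-0.308  0.353  2.091  0.934  0.369 -1.126] F local [-0.5  0.6 -2.3] M [-0.21  0.59  0.06] 0.0536
```

View pics/w15c.png

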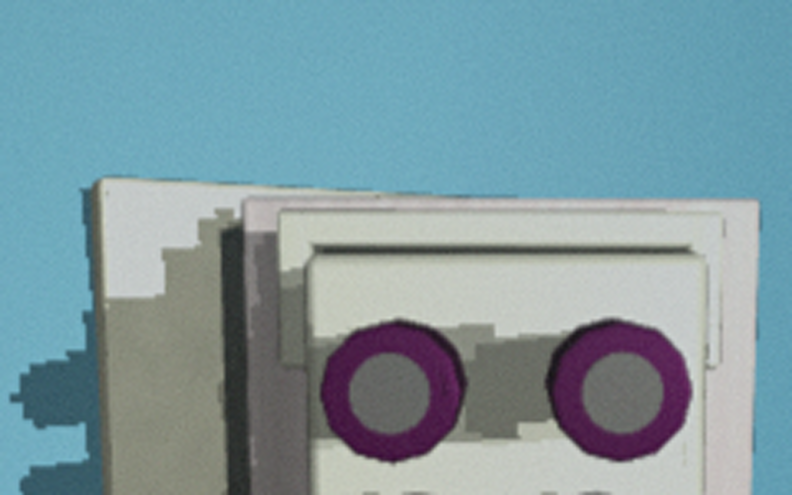

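View pics/t15c.png

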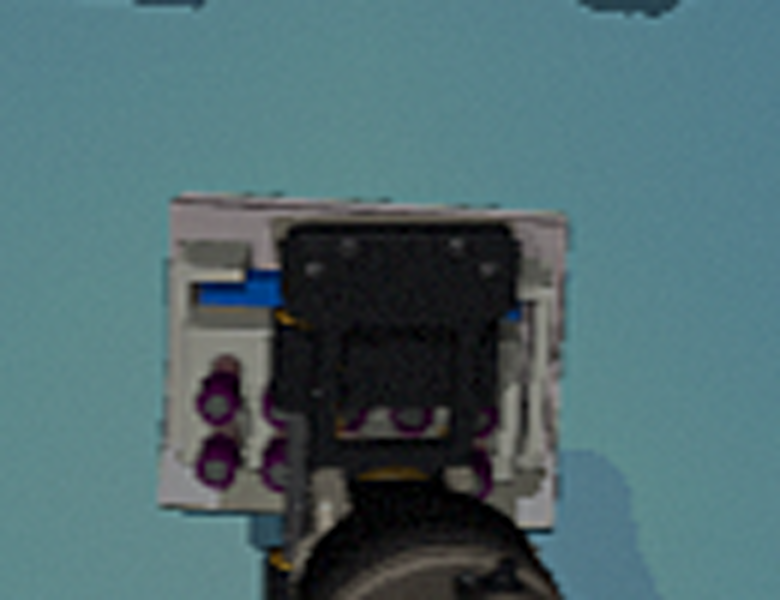

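```bash
python3 - <<'E'
from loc import *; import pickle
w=pickle.load(open("w15.pkl","rb"))
f=lambda u,v,z:(dk(w,100+u/3.3-.35,60+v/3.3-.35,z)*1e3).round(1)
z=.0529-.0072+.026
print("floor +-50,75",f(244,198,0),f(759,200,0),"guide outer",f(279,210,.032),f(723,212,.032))
print("cas", f(308,270,z),f(706,270,z),f(506,253,z))
E
```

```text
floor +-50,75 [-50.4  74.5   0. ] [48.6 74.1  0. ] guide outer [-37.4  69.6  32. ] [35.7 69.4 32. ]
cas [-26.   58.7  71.7] [26.2 58.8 71.7] [-0.  60.9 71.7]
```

Request:
send_rows:
  plan:
    - [[-0.0009,-0.0012,-0.0004],[0,0,0],255]
    - [[0.005,-0.0003,-0.0087],[0,0,0],255]
    - [[0.0035,-0.0002,-0.006],[0,0,0],255]
    - [[0.001,0,-0.0017],[0,0,0],255]
    - [[0,0,0],[0,0,0],255]
    - [[0,0,0],[0,0,0],255]

```text
time: 21.6
tool_pos: [0.5565, 0.0005, 0.0886]
tool_rot: [2.612, -0.151, 1.6]
contact_force: [-0.4, -0.6, -2.7]
opening: 0.0535
```

```bash
python3 st.py
```

```text
21.6 local [-1.1  0.8 33.7] rot err [ 0.0003 -0.0002  0.0003] [-0.306  0.4    2.085  1.023  0.345 -1.219] F local [-1.7 -0.6 -2.2] M [-0.24  0.59  0.04] 0.0535
```

Request:
send_rows:
  plan:
    - [[0.001,0,-0.0017],[0,0,0],255]
    - [[0.001,0,-0.0017],[0,0,0],255]
    - [[0,0,0],[0,0,0],255]

```text
time: 21.9
tool_pos: [0.5585, 0.0006, 0.0848]
tool_rot: [2.612, -0.151, 1.6]
contact_force: [-0.0, -0.5, -1.9]
opening: 0.0539
```

```bash
python3 st.py
```

```text
21.9 local [-1.2  1.  29.3] rot err [ 0.0002 -0.0006  0.0002] [-0.304  0.411  2.083  1.042  0.34  -1.238] F local [-1.  -0.5 -1.7] M [-0.22  0.58  0.03] 0.0539
```

Request:
send_rows:
  plan:
    - [[0.0004,0,-0.0007],[0,0,0],255]
    - [[0.0002,0,-0.0004],[0,0,0],255]
    - [[0,0,0],[0,0,0],255]

```text
time: 22.2
tool_pos: [0.5591, 0.0006, 0.0837]
tool_rot: [2.612, -0.151, 1.6]
contact_force: [0.5, 0.4, -3.2]
opening: 0.0538
```

```bash
python3 st.py
```

```text
22.2 local [-1.3  1.  28.2] rot err [ 0.0002 -0.0006  0.0002] [-0.304  0.414  2.082  1.048  0.338 -1.244] F local [-1.2  0.5 -3. ] M [-0.25  0.63  0.01] 0.0538
```

Request:
send_rows:
  plan:
    - [[0.0004,0,-0.0007],[0,0,0],255]
    - [[0,0,0],[0,0,0],255]

```text
time: 22.4
tool_pos: [0.5592, 0.0006, 0.0836]
tool_rot: [2.611, -0.151, 1.6]
contact_force: [-7.8, -1.7, 5.7]
opening: 0.0537
```

```bash
python3 st.py
```

```text
22.4 local [-1.2  1.  28. ] rot err [0.0003 0.0001 0.0001] [-0.304  0.414  2.082  1.052  0.338 -1.248] F local [-3.8 -2.1  8.8] M [-0.23  0.71  0.03] 0.0537
```

Request:
send_rows:
  plan:
    - [[0.0002,0,-0.0004],[0,0,0],255]
    - [[0,0,0],[0,0,0],255]
    - [[0,0,0],[0,0,0],60]
    - [[0,0,0],[0,0,0],0]
    - [[0,0,0],[0,0,0],0]
    - [[0,0,0],[0,0,0],0]
    - [[0,0,0],[0,0,0],0]

```text
time: 23.1
tool_pos: [0.5598, 0.0006, 0.0827]
tool_rot: [2.612, -0.151, 1.6]
contact_force: [0.9, 0.2, 0.7]
opening: 0.0886
```

```bash
python3 st.py; python3 look.py wrist w16
```

```text
23.1 local [-1.2  1.1 26.9] rot err [ 0.0002 -0.0005  0.0002] [-0.303  0.417  2.081  1.054  0.337 -1.25 ] F local [1.1 0.2 0.2] M [-0.17  0.4   0.01] 0.0886
23.15 [0.5598 0.0006 0.0827] [ 2.6119 -0.1507  1.5999] [ 0.  -0.4  0.6] 0.09077392662319209
```

View pics/w16.png

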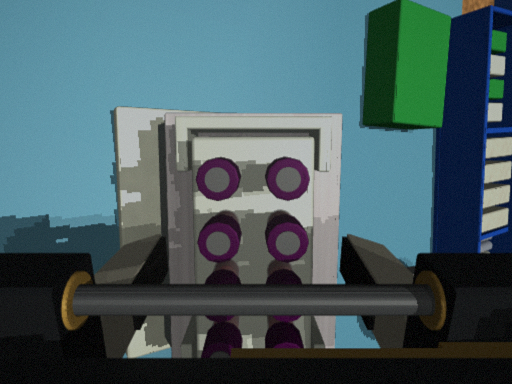

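Released and seated; retreat along the normal.

Request:
send_rows:
  plan:
    - [[-0.0055,0.0003,0.0095],[0,0,0],0]
    - [[-0.0125,0.0007,0.0217],[0,0,0],0]
    - [[-0.0125,0.0007,0.0217],[0,0,0],0]
    - [[-0.0125,0.0007,0.0217],[0,0,0],0]
    - [[-0.0125,0.0007,0.0217],[0,0,0],0]
    - [[-0.0125,0.0007,0.0217],[0,0,0],0]
    - [[-0.01,-0.03,0.02],[0,0.08,0],0]
    - [[-0.01,-0.04,0.02],[0,0.08,0],0]
    - [[-0.01,-0.04,0.02],[0,0.08,0],0]
    - [[-0.01,-0.04,0.01],[0,0.08,0],0]
    - [[0,0,0],[0,0,0],0]
    - [[0,0,0],[0,0,0],0]

```text
time: 24.35
tool_pos: [0.4517, -0.1458, 0.2703]
tool_rot: [2.936, -0.153, 1.549]
contact_force: [0.4, -0.1, 0.2]
opening: 0.0917
```

```bash
python3 look.py scene s17; python3 look.py top t17; python3 - <<'E'
from h import *; import pickle
s=cv2.resize(pickle.load(open("s17.pkl","rb"))["pixels"][140:240,200:320,::-1],None,fx=6,fy=6,interpolation=cv2.INTER_CUBIC)
cv2.imwrite("pics/s17c.png",s)
crop(pickle.load(open("t17.pkl","rb")),190,130,320,230,6,"pics/t17c.png")
E
```

```text
24.4 [ 0.4513 -0.1448  0.2699] [ 2.9363 -0.1538  1.5503] [ 0.4  1.2 -0.8] 0.09206608159287215
24.45 [ 0.4512 -0.1443  0.2699] [ 2.9365 -0.1538  1.5511] [ 0.6  0.8 -0.1] 0.0919409854349654
```

View pics/s17c.png

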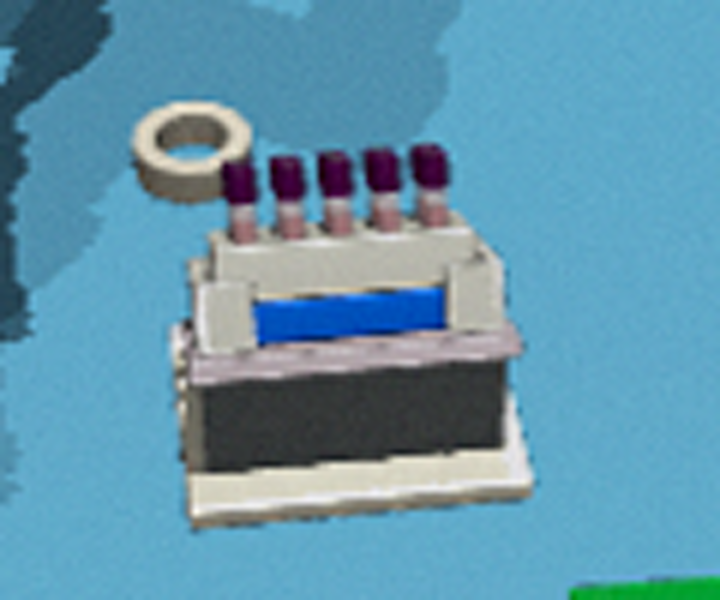

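View pics/t17c.png

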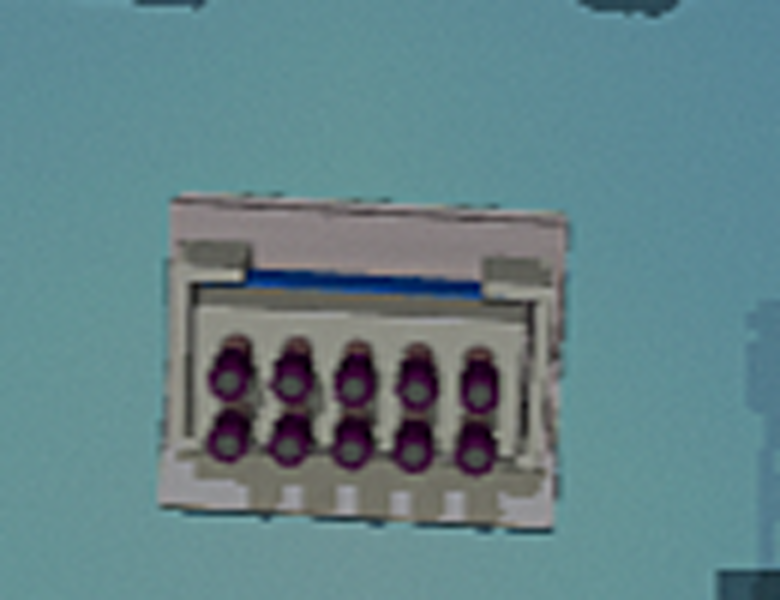

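View pics/t17.png

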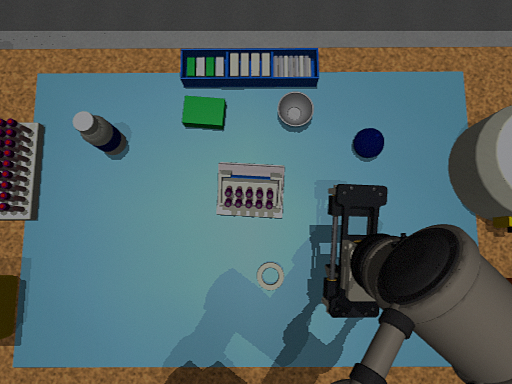

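The cassette sits flat on the plate between the guides with its tubes upright. The bystanders are at the same pixels as in the first picture.

```bash
python3 -c "
from cell import robot
print(robot.hand_in())"
```

```text
the job is handed in; nothing more can be done
None
```

The cold plate lies flat on the dock floor inside the guides, and the cassette lies flat on top of the plate inside the same guides. I handed the job in at about 24.5 s.

**What went differently:** my first try at placing the plate, with the tool square to the slope, stopped short because joint 5 reached its lower limit. I set the plate back on the table and gripped it again with the tool leaning 13° sideways. I used the same idea for the cassette, with a 10° lean.

**Setting down:** I lowered each piece until the force reading showed contact, at about 12 N for the plate and 9 N for the cassette. I pressed about 0.5 mm further and only then opened the gripper. The cassette touched down within about 0.1 mm of the height predicted from the plate.

**Last checks:** the final top and scene pictures show all ten tubes upright. By eye, the bottle, drop, tape roll, green box and bowl are where they started, and the arm is clear of everything.

**Small disagreements:**
- The wrist camera put the dock bay about 1 mm from my first estimate, and the contact heights put the deck about 1 mm higher. I followed the wrist camera and the force readings.
- In the top view the plate looks turned by about 1° in the bay, which is within its play.

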